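Reset the peak pointer of a bench load tester

TASK

The load tester's ammeter still shows the last test's peak: put the flat screwdriver's blade in the slot at the lower edge of the clear dust cover, lever the cover up with it and swing it well open, then turn the black knob in the middle of the dial back anticlockwise until the red peak pointer rests at its zero stop. Close the cover fully again and leave the screwdriver lying on the bench. Handle the cover without straining it and do not disturb the tape, the spray can or the parts bin.

Things in the scene. Friction and masses are not known exactly. Their poses are not given: they have to be found in the camera images.
- tester: Fixed grey bench tester with a sloping face, 230 (x) x 240 (y) x 156 mm high. Origin: centre of its underside; x to its back, y to its left as seen from in front, z up. From a 55 mm high front edge (x = -115 mm) the face rises at 30 degrees for 202 mm, then a flat top. Ammeter on the left of the face; small terminals on the right, 75 mm or more from the knob, up to 27 mm off the face.
- ammeter: Square ammeter, bezel and glass 112 x 112 mm, 6 mm proud of the sloping face; white dial, 240 degree scale, zero at lower left. Origin: on the face at the dial's centre, (-24, 45, 107.5) mm in the tester's frame; x up the slope, y left, z straight out of the face, 30 degrees from vertical. The lower edge of the face is 105 mm down the slope.
- knob_center (a point): Black round fluted reset knob in the middle of the dial, 22 mm diameter, 20 mm high, standing on the glass, axis along the ammeter's z. This point is its centre, 16 mm off the face: 10 mm above the glass, 10 mm below the knob's top. Axes as the ammeter's. Within 45 mm of the axis nothing else stands on the glass once the cover is open.
- peak_knob (a joint): Angle of the knob and of the red peak pointer fixed to it, rad: 0 at the zero stop, growing clockwise as seen from in front of the dial, to 4.19 at most. Friction of 0.03 N m holds it where it is left. It starts between 1.3 and 2.6; turn it anticlockwise to bring it back to 0.
- cover (a joint): Opening angle of the clear dust cover, rad: 0 closed, 2.3 at its open stop (2.09 stands straight up). It has no catch; hinge friction of 0.09 N m holds the cover where it is left, and about 1.5 N at its lower edge moves it.
- cover_hinge (a point): Middle of the cover's hinge axis, along the ammeter's y, at (56, 0, 9) mm in the ammeter's frame, axes as the ammeter's. Closed, the cover is an upside-down clear tub over the knob: 104 mm wide, from 2 to 110 mm down the slope from the hinge, walls 3 to 4 mm thick and 34 mm deep, flat outer face 31 mm out from the hinge axis (40 mm off the sloping face).
- pry_slot (a point): Centre of the mouth of the screwdriver slot (orange edge) in the outer side of the cover's lower wall, 110 mm from the hinge; moves with the cover. 26 mm wide, 8 mm high (bezel below, wall edge above), through a 4 mm wall into free space over the glass. Closed, axes as the ammeter's: x leads into the slot, up the slope; z out of the face. Too small for fingers.
- screwdriver: Flat screwdriver lying on the bench, 175 mm long, about 85 g: square handle 85 x 22 x 22 mm, blue and black; steel shank 6 mm thick; blade 9 mm wide (y), 2 mm thick (z). Origin: on its underside below the balance point, 22 mm behind the handle's front end, 63 mm ahead of its rear end; x to the blade, z up. Its long axis is 11 mm above the origin.
- blade_tip (a point): Tip of the screwdriver's blade, on its long axis, 112 mm ahead of the screwdriver's origin and 90 mm ahead of the handle; axes as the screwdriver's.
- tape: Roll of black tape, 66 mm diameter, 19 mm high, lying loose. Origin: centre of its underside. Leave alone.
- spray: White and yellow spray can, 52 mm diameter, 130 mm high, standing loose. Origin: centre of its underside. Leave alone.
- bin: Open blue parts bin, 150 x 100 x 70 mm, loose on the bench. Origin: centre of its underside. Leave alone.
Mind the look-alikes: they are no part of the job. Of the things that look like the screwdriver, take the one that is nearest to the robot's base at the start.

How it is judged (in metres and radians):
On the way, in this order (a step that is already met when the one before it is completed fails the run):
1. the cover is levered up by the screwdriver (at least 15 degrees, the blade bearing on it, the fingers not touching it) (value of joint cover above 0.26 rad and contact force between screwdriver and cover above 0.2 N and contact force between the fingers and cover below 0.1 N), for 0.1 s.
2. with the cover open, the red peak pointer is back at its zero stop (within 0.06 rad) (value of joint peak_knob below 0.06 rad and value of joint cover above 1 rad), for 0.2 s.
At the end, for the whole second after the job is handed in: The red peak pointer is within 0.06 rad of its zero stop, the cover is shut to within 0.05 rad (5 mm at its lower edge), and the screwdriver lies still on the bench (origin below 30 mm, blade tip below 35 mm) (value of joint peak_knob below 0.06 rad and value of joint cover below 0.05 rad and height (world z) of screwdriver below 0.03 m and height (world z) of blade_tip below 0.035 m and linear speed of screwdriver below 0.02 m/s); the robot touches nothing.
It fails at once if the clear cover is strained (a contact force above 60 N) (contact force between anything else and cover above 60 N).
It fails at once if the tape, the spray can or the parts bin is moved by more than 30 mm (distance of any of tape, spray, bin from where it was at the start of the episode above 0.03 m).
It also fails if it takes over 72 s, if anything falls off the work surface, if the arm or the gripper's body presses on something with over 40 N, if the wrist force passes 120 N, or if a joint passes its speed limit or range.

ROBOT

A 6-joint arm with a two-finger parallel gripper is mounted at the origin on the work surface. World frame = base frame: x ahead of the robot, y to its left, z up, the work surface at z = 0. Lengths are in mm, angles in rad, forces in N, time in s.
With the tool pointing down it reaches from about 375 to 975 mm from the base axis. Payload 3.8 kg.
Tool frame: the origin (TCP) lies on the centre line of the jaws, within the pads' length; the fingertips stand tips_ahead ahead of it and the grasp point (between the pads) is the TCP (tips_ahead is the distance from the TCP to the fingertips, in mm); z points along the fingers, y is the direction in which the jaws open and shut (so a half turn about z gives the same grasp; the last joint's range is limited). The gripper opens to 85 mm and grips with 20 to 120 N. Pads are 22 mm wide; open, the fingers measure 114 mm over their backs; the gripper's body (76 mm by 85 mm) begins 54 mm behind the grasp point. The pads swing forward as they close: fully open they stand 13 mm farther back than shut.
Start: joints at [1.155, 0.264, 1.604, -0, 1.274, -0.037], TCP at [249.616, 627.144, 230.08] pointing down, gripper open.
Joint ranges: [-2.63, 2.63], [-0.94, 2.18], [0.31, 2.57], [-1.31, 4.45], [0, 2.66], [-2.55, 2.55]. Speed limits (rad/s): [2.57, 2.57, 3.14, 3.14, 3.14, 3.14].

INTERFACE

Orientations are given as a unit quaternion [x, y, z, w].
In Python, from workcell import * gives the robot as it stands. The module is installed in compiled form; this text tells all that it offers.
- The arm moves only by the tool send_rows, never from a script. Its arguments are lists of equal length, an entry for each row: "delta_rot": the turn, a rotation vector about the tool's x, y, z in degrees, a list of three; "translation": the shift along the tool's x, y, z in m, a list of three; "fingers": the gripper command: -1 is fully open, 1 is shut, values between are in proportion. In form: {"delta_rot": [[rx, ry, rz], ...], "translation": [[dx, dy, dz], ...], "fingers": [fingers, ...]}. A call has 1 to 10 rows; each row shifts and turns the commanded pose from where the row before left it, along the tool's axes as they then stand; what a row does not reach is not made up. A row lasts 1/12 s, in which the tool goes at most 41.7 mm and 7.16 degrees, less where a joint would pass 70% of its speed; a pose out of reach is approached as far as the arm can. A call is refused whole if a number of a shift passes 0.0417 or a number of a turn 7.16, either way. A call with a gripper value outside its range is refused whole. The fingers move at their own pace and stop on an object; "newtons" is the grip in N (left out, the last holds). Time passes only in rows, so rows that do not move let the fingers close. It gives the time, the measured TCP pose, the force and the opening at its end, in the units of the state.
- get_state(): the state, without advancing time (a new reading comes with each control period).
- read_camera(name): name is "scene" or "top"; returns a dict with "pixels" (384x512x3 uint8, red, green, blue), "fovy" (degrees; the focal length in pixels is half the picture's height over the tangent of half this angle, whatever the lens; pixels are square), "cx", "cy" (the principal point, pixels), "D" ([k1, k2, p1, p2, k3] as OpenCV has them; the pictures are not rectified), "T" (4x4, takes a point from camera to world coordinates). Camera axes: x right, y up, looking along -z (the intrinsics and any distortion apply to the point x, -y, -z); pixel columns grow to the right and rows downward; lengths in mm; the calibration is good to about 2 mm. A picture is of the moment at which its call begins. There is no depth.
- hand_in(): hands the job in, once; it reports no verdict.
The state is a dict: "time_s": time; "qpos": joint angles; "joint_vel": joint speeds; "joint_efforts": joint torques, N m; "tool_pos": TCP position; "ee_rot": TCP orientation; "force": force on the tool from outside, world axes, zero at the start; "ft_torque": the same for the moment, N m; "width": opening from 0.0 (shut) to 1.0 (fully open).
Only numpy, scipy, OpenCV 4.12 (cv2) and the standard library are available. Lean on these libraries where they do the work, as an engineer would, in place of code of your own. Each camera call takes 0.05 s, during which the arm holds its last target. There are 200 camera calls.

## Working session

There is one attempt and no reset: what is moved stays moved. The work goes in short steps, Python scripts to look and compute and a tool call to move; the robot and the scene stay as the last step left them, time stands still between calls to the robot, and variables do not carry over. Pictures are saved under pics/ and viewed, about 8 in all and at most 12, crops included, and the job is handed in when it is done.

Besides the shell and the picture viewer there is one more tool, called after "Emit:" as a command line: name --argument value ..., lists and objects as JSON in quotes. send_rows: Moves the arm, as the interface text tells. Its arguments: {"type":"object","properties":{"delta_rot":{"type":"array"},"translation":{"type":"array"},"fingers":{"type":"array"},"newtons":{"type":"number"}},"required":["delta_rot","translation","fingers"]}

```bash
mkdir -p pics
cat > h.py <<'E'
from workcell import *
import numpy as np, cv2
from scipy.spatial.transform import Rotation as R
def cam(n,f=None):
    c=read_camera(n)
    if f: cv2.imwrite('pics/'+f,c['pixels'][:,:,::-1])
    h=c['pixels'].shape[0]; fl=h/2/np.tan(np.radians(c['fovy']/2))
    c['K']=np.array([[fl,0,c['cx']],[0,fl,c['cy']],[0,0,1.]]); c['D']=np.array(c['D'],float); c['T']=np.array(c['T'],float)
    return c
F=np.diag([1,-1,-1.])
def proj(c,P):
    T=c['T']; p=(np.atleast_2d(P)-T[:3,3])@T[:3,:3]@F
    return cv2.projectPoints(p,np.zeros(3),np.zeros(3),c['K'],c['D'])[0][:,0]
def back(c,uv,z):
    u=cv2.undistortPoints(np.array(uv,float).reshape(-1,1,2),c['K'],c['D'])[:,0]
    d=np.c_[u,np.ones(len(u))]@F@c['T'][:3,:3].T; o=c['T'][:3,3]
    return o+d*((np.atleast_1d(z)-o[2])/d[:,2])[:,None]
E
python3 - <<'E'
from h import *
a=cam('scene','s0.png');b=cam('top','t0.png')
for c in(a,b):print(c['T'].round(3),c['K'],c['D'])
print(get_state())
x=np.vstack([a['pixels'],b['pixels']])
E
```

```text
[[-6.350000e-01 -6.050000e-01  4.800000e-01  1.067459e+03]
 [ 7.720000e-01 -4.990000e-01  3.920000e-01  3.851300e+02]
 [ 2.000000e-03  6.200000e-01  7.850000e-01  9.415650e+02]
 [ 0.000000e+00  0.000000e+00  0.000000e+00  1.000000e+00]] [[383.10604989   0.         259.04065136]
 [  0.         383.10604989 188.155309  ]
 [  0.           0.           1.        ]] [-0.05885899  0.          0.          0.          0.        ]
[[ 2.700000e-02  9.920000e-01 -1.250000e-01  3.960540e+02]
 [-1.000000e+00  2.900000e-02  1.100000e-02 -2.605300e+01]
 [ 1.400000e-02  1.250000e-01  9.920000e-01  1.331056e+03]
 [ 0.000000e+00  0.000000e+00  0.000000e+00  1.000000e+00]] [[448.63068669   0.         254.39588396]
 [  0.         448.63068669 188.3584503 ]
 [  0.           0.           1.        ]] [-0.10638965  0.          0.          0.          0.        ]
{'time_s': 0.1, 'qpos': array([ 1.15512849e+00,  2.64712743e-01,  1.60525346e+00, -1.90988444e-05,
        1.27376305e+00, -3.68893862e-02]), 'joint_vel': array([-6.67693627e-04, -1.12405540e-03, -2.04876661e-03,  1.79442539e-03,
        2.07951690e-03,  4.69339227e-05]), 'joint_efforts': array([ 1.93345418e-04, -5.16711223e+01, -3.68587875e+01, -4.88086073e-05,
        6.31044721e-03, -1.04628822e-05]), 'tool_pos': array([249.32653309, 626.5195678 , 228.85438464]), 'ee_rot': array([ 1.88256215e-01,  9.82119370e-01, -1.04311497e-03, -2.30780305e-04]), 'force': array([ 0.91544777, -0.25334146, -0.06645472]), 'ft_torque': array([ 0.00825347,  0.02979873, -0.00054125]), 'width': 1.0010750888980353}
```

View pics/s0.png

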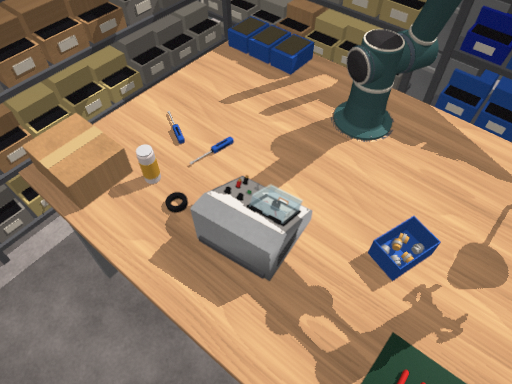

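View pics/t0.png

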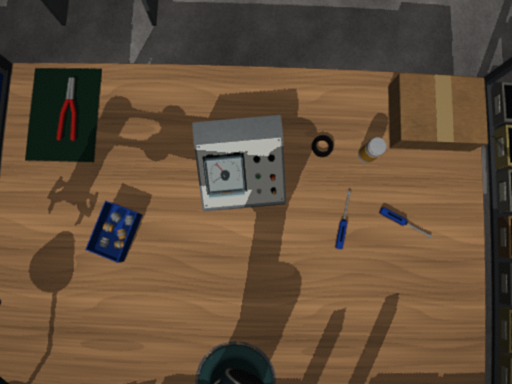

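The scene picture shows the tester centre-left, two blue screwdrivers, tape, can and bin. In the top picture the tester is at about (240,165), the ammeter at (225,175), screwdriver A has its handle at (341,235) and tip at (349,190), and look-alike B is at (405,220). I'll zoom in.

Run:
```python
from h import *
b=cv2.imread('pics/t0.png')
cv2.imwrite('pics/t0c.png',cv2.resize(b[105:260,185:445],None,fx=3,fy=3,interpolation=cv2.INTER_CUBIC))
c=cam('top')
print(back(c,[(341,248),(343,222),(349,190),(382,208),(431,234)],[11]*5).round(0))
```

```text
[[ 393. -300.   11.]
 [ 469. -305.   11.]
 [ 565. -323.   11.]
 [ 514. -423.   11.]
 [ 440. -574.   11.]]
```

View pics/t0c.png

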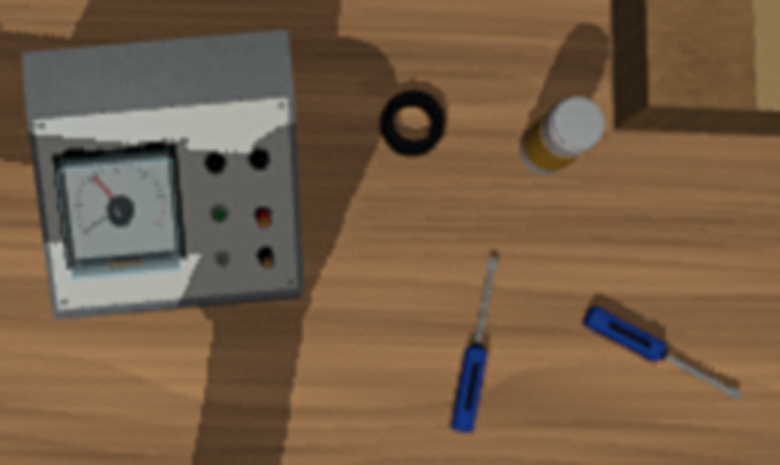

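Run:
```python
from h import *
from scipy.optimize import least_squares
c=cam('top')
px=lambda l:(np.array(l,float)+.5)/3-.5+[185,105]
t=25.98/2 
obj=np.array([[115,120,156],[115,-120,156],[60,120,156],[60,-120,156],[-115,120,55],[-115,-120,55]])
s=np.sin(np.pi/6);k=np.array([-24,45,107.5])+26*np.array([-s,0,np.cos(np.pi/6)])
obj=np.vstack([obj,k])
uv=px([(22,55),(287,30),(33,122),(291,97),(55,312),(300,293),(120,208)])
def W(p,o=obj): return R.from_euler('z',p[2]).apply(o)+[p[0],p[1],0]
r=least_squares(lambda p:(proj(c,W(p))-uv).ravel(),[600,0,0],x_scale=[100,100,1],loss='soft_l1')
print(r.x,np.degrees(r.x[2]),r.fun.reshape(-1,2).round(1))
p=back(c,px([(494,253),(478,345),(462,431)]),[11,11,11]);print(p)
d=p[0]-p[2];print(np.linalg.norm(d),np.degrees(np.arctan2(d[1],d[0])))
q=back(c,px([(120,208)]),W(r.x,k[None])[0,2]);print(q,W(r.x,k[None]))
print('tape',back(c,px([(413,123)]),[19]),'spray',back(c,px([(577,125)]),[130]))
```

```text
[6.17948794e+02 1.62572175e+00 1.19231427e-01] 6.8314575603392855 [[-0.1 -0.5]
 [ 0.1  0.2]
 [-2.3 -3. ]
 [ 0.8 -2.4]
 [-0.8  1.6]
 [ 1.3  0.3]
 [ 0.1  3. ]]
[[ 568.50087025 -324.0930755    11.        ]
 [ 476.45426587 -308.31496941   11.        ]
 [ 391.67200203 -293.01762285   11.        ]]
179.53866545493358 -9.967237053247278
[[584.04089299  42.46254546 130.0166605 ]] [[575.85877019  41.90511983 130.0166605 ]]
tape [[ 696.15522425 -240.55849139   19.        ]] spray [[ 674.2158648  -375.01939892  130.        ]]
```

```bash
cat >> h.py <<'E'
s3,c3=.5,np.sqrt(.75)
RA=np.array([[c3,0,-s3],[0,1,0],[s3,0,c3]])  # ammeter->tester
AO=np.array([-24,45,107.5])
def W(p,o): return R.from_euler('z',p[2]).apply(np.atleast_2d(o))+[p[0],p[1],0]
def A2T(o): return np.atleast_2d(o)@RA.T+AO
E
python3 - <<'E'
from h import *
from scipy.optimize import least_squares
c=cam('top');a=cam('scene')
px=lambda l:(np.array(l,float)+.5)/3-.5+[185,105]
obj=np.vstack([[[115,120,156],[115,-120,156],[-115,120,55],[-115,-120,55]],A2T([0,0,26])])
uv=px([(22,55),(287,30),(55,312),(300,293),(120,208)])
r=least_squares(lambda p:(proj(c,W(p,obj))-uv).ravel(),[600,0,0],x_scale=[100,100,1])
print(r.x,r.fun.reshape(-1,2).round(1))
p=r.x
L=[[115,120,156],[115,-120,156],[60,-120,156],[60,120,156],[115,120,156],[115,120,0],[-115,120,0],[-115,120,55],[60,120,156]]
L2=[[-115,120,55],[-115,-120,55],[60,-120,156]]
C=A2T([[54,52,40],[54,-52,40],[-54,-52,40],[-54,52,40],[54,52,40]])
B=A2T([[56,56,6],[56,-56,6],[-56,-56,6],[-56,56,6],[56,56,6]])
K=A2T([[11*np.cos(t),11*np.sin(t),26] for t in np.linspace(0,6.3,20)])
out=[]
for cc,(x0,y0,x1,y1),f in((a,(180,165,320,285),3.0),(c,(190,105,300,220),3.4)):
    im=cc['pixels'][:,:,::-1]
    im=cv2.resize(im[y0:y1,x0:x1],None,fx=f,fy=f,interpolation=cv2.INTER_CUBIC)
    for l,col in((L,(0,0,255)),(L2,(0,0,255)),(C,(0,255,0)),(B,(255,0,255)),(K,(255,255,0))):
        q=((proj(cc,W(p,l))-[x0,y0]+.5)*f-.5)
        cv2.polylines(im,[q.round().astype(int)],False,col,1)
    out.append(im)
h=max(o.shape[0] for o in out)
cv2.imwrite('pics/ov.png',np.hstack([cv2.copyMakeBorder(o,0,h-o.shape[0],0,0,0) for o in out]))
print(W(p,A2T([[0,0,16],[-54,0,10]])))
E
```

```text
[6.20536011e+02 2.01897682e+00 1.15489449e-01] [[-0.  -1.6]
 [ 0.2 -0.6]
 [-1.1  0.5]
 [ 1.  -0.4]
 [-0.1  2. ]]
[[583.56369842  43.03175694 121.35640646]
 [540.08986952  37.98854664  89.16025404]]
```

View pics/ov.png

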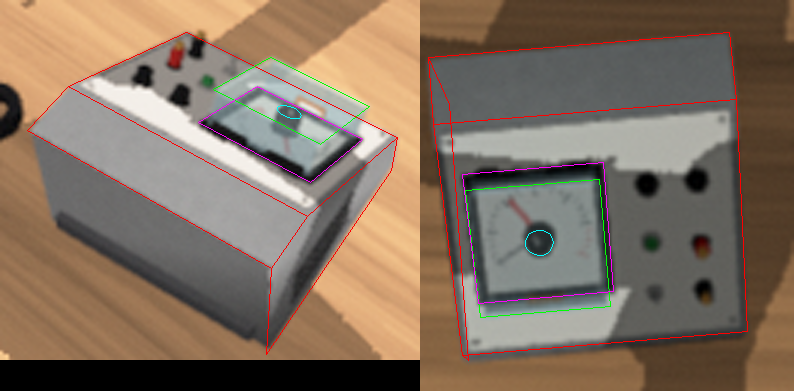

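```bash
cat >> h.py <<'E'
P=(620.5,2.0,.1155)
RT=R.from_euler('z',P[2]).as_matrix()
def ori(yaw,pitch=0,lean=0):
    """tool for a screwdriver axis at yaw, elevation pitch (deg); tool z down, jaws across; lean>0: body leans to the blade"""
    return R.from_euler('z',yaw,degrees=True)*R.from_euler('y',-pitch,degrees=True)*R.from_euler('y',lean,degrees=True)*R.from_matrix(np.array([[-1.,0,0],[0,1,0],[0,0,-1]]))
def go(wps,n,start=None,dec=1):
    """wps: list of (pos, Rotation); prints rows (linear + slerp), n rows for each"""
    st=get_state(); p,q=(st['tool_pos'],R.from_quat(st['ee_rot'])) if start is None else start
    for (p2,q2),k in zip(wps,n):
        dr=(q.inv()*q2).as_rotvec()/k; D=(np.array(p2)-p)/k; rows=[]
        for i in range(k):
            rows.append((q.inv().apply(D)/1000).round(4).tolist()); q=q*R.from_rotvec(dr)
        print(k,'norm',np.linalg.norm(D).round(1),'rot',[np.degrees(dr).round(2).tolist()]*1,'\n ',rows if max(abs(np.array(rows[0])-rows[-1]))>4e-4 else rows[:1])
        p=np.array(p2)
    return p,q
E
python3 - <<'E'
from h import *
import workcell; print([x for x in dir(workcell) if x[0]!='_'], getattr(workcell,'tips_ahead',None))
o=ori(-10,0,15)
print(o.as_matrix().round(2))
go([((480,150,250),o),((455,-304,110),o)],[15,13])
E
```

```text
['PlanningError', 'get_state', 'hand_in', 'read_camera', 'tips_ahead'] 19.0
[[-0.95  0.17 -0.25]
 [ 0.17  0.98  0.04]
 [ 0.26 -0.   -0.97]]
15 norm 35.3 rot [[0.1, 1.0, -0.78]] 
  [[-0.026, -0.0239, -0.0013], [-0.0257, -0.0242, -0.0017], [-0.0253, -0.0246, -0.0022], [-0.0249, -0.0249, -0.0025], [-0.0246, -0.0252, -0.0029], [-0.0242, -0.0256, -0.0033], [-0.0237, -0.0259, -0.0037], [-0.0233, -0.0262, -0.004], [-0.0229, -0.0266, -0.0044], [-0.0225, -0.0269, -0.0048], [-0.022, -0.0272, -0.0051], [-0.0215, -0.0275, -0.0054], [-0.0211, -0.0278, -0.0057], [-0.0206, -0.0281, -0.0061], [-0.0201, -0.0284, -0.0064]]
13 norm 36.6 rot [[0.0, -0.0, 0.0]] 
  [[-0.0068, -0.0347, 0.0093]]
```

Emit:
send_rows --delta_rot '[[0.1,1,-0.78],[0.1,1,-0.78],[0.1,1,-0.78],[0.1,1,-0.78],[0.1,1,-0.78],[0.1,1,-0.78],[0.1,1,-0.78],[0.1,1,-0.78],[0.1,1,-0.78],[0.1,1,-0.78]]' --translation '[[-0.026,-0.0239,-0.0013],[-0.0257,-0.0242,-0.0017],[-0.0253,-0.0246,-0.0022],[-0.0249,-0.0249,-0.0025],[-0.0246,-0.0252,-0.0029],[-0.0242,-0.0256,-0.0033],[-0.0237,-0.0259,-0.0037],[-0.0233,-0.0262,-0.004],[-0.0229,-0.0266,-0.0044],[-0.0225,-0.0269,-0.0048]]' --fingers '[-1,-1,-1,-1,-1,-1,-1,-1,-1,-1]'

```text
time_s: 1.13
tool_pos: [403.8, 307.6, 243.7]
ee_rot: [0.12, 0.989, 0.008, -0.087]
force: [0.6, 0.3, 0.4]
width: 0.999
```

Emit:
send_rows --delta_rot '[[0.1,1,-0.78],[0.1,1,-0.78],[0.1,1,-0.78],[0.1,1,-0.78],[0.1,1,-0.78],[0,0,0],[0,0,0],[0,0,0],[0,0,0],[0,0,0]]' --translation '[[-0.022,-0.0272,-0.0051],[-0.0215,-0.0275,-0.0054],[-0.0211,-0.0278,-0.0057],[-0.0206,-0.0281,-0.0061],[-0.0201,-0.0284,-0.0064],[-0.0068,-0.0347,0.0093],[-0.0068,-0.0347,0.0093],[-0.0068,-0.0347,0.0093],[-0.0068,-0.0347,0.0093],[-0.0068,-0.0347,0.0093]]' --fingers '[-1,-1,-1,-1,-1,-1,-1,-1,-1,-1]'

```text
time_s: 1.97
tool_pos: [470.6, -26.0, 195.7]
ee_rot: [0.086, 0.988, 0.012, -0.13]
force: [0.9, -0.3, -0.2]
width: 0.998
```

Emit:
send_rows --delta_rot '[[0,0,0],[0,0,0],[0,0,0],[0,0,0],[0,0,0],[0,0,0],[0,0,0],[0,0,0],[0,0,0]]' --translation '[[-0.0068,-0.0347,0.0093],[-0.0068,-0.0347,0.0093],[-0.0068,-0.0347,0.0093],[-0.0068,-0.0347,0.0093],[-0.0068,-0.0347,0.0093],[-0.0068,-0.0347,0.0093],[-0.0068,-0.0347,0.0093],[-0.0068,-0.0347,0.0093],[0,0,0]]' --fingers '[-1,-1,-1,-1,-1,-1,-1,-1,-1]'

```text
time_s: 2.72
tool_pos: [454.1, -308.4, 107.9]
ee_rot: [0.088, 0.987, 0.011, -0.131]
force: [-0.1, 1.1, 0.4]
width: 1.0
```

Run:
```python
from h import *
s=get_state();print(s['time_s'],s['tool_pos'],s['force'],s['qpos'].round(2))
o=ori(-10,0,15)
go([((455,-304,60),o),((455,-304,24),o)],[2,3])
```

```text
2.7167 [ 454.14973147 -308.44069116  107.91687971] [-0.11190412  1.11882374  0.41418604] [-0.58  0.3   1.82 -0.11  1.27 -1.93]
2 norm 24.1 rot [[-0.02, -0.06, -0.08]] 
  [[-0.0063, 0.0023, 0.0231]]
3 norm 12.0 rot [[-0.0, -0.0, -0.0]] 
  [[-0.0031, 0.0, 0.0116]]
```

Emit:
send_rows --delta_rot '[[0,0,0],[0,0,0],[0,0,0],[0,0,0],[0,0,0],[0,0,0]]' --translation '[[-0.0063,0.0023,0.0231],[-0.0063,0.0023,0.0231],[-0.0031,0,0.0116],[-0.0031,0,0.0116],[-0.0031,0,0.0116],[0,0,0]]' --fingers '[-1,-1,-1,-1,-1,-1]' --newtons 80

```text
time_s: 3.22
tool_pos: [455.3, -297.7, 23.9]
ee_rot: [0.086, 0.987, 0.013, -0.132]
force: [-0.7, 0.5, -0.4]
width: 1.001
```

Emit:
send_rows --delta_rot '[[0,0,0],[0,0,0],[0,0,0],[0,0,0],[0,0,0],[0,0,0]]' --translation '[[0,0,0],[0,0,0],[0,0,0],[0,0,0],[0,0,0],[0,0,0]]' --fingers '[1,1,1,1,1,1]'

```text
time_s: 3.72
tool_pos: [456.9, -299.0, 26.6]
ee_rot: [0.086, 0.988, 0.011, -0.13]
force: [-0.2, 0.7, 0.1]
width: 0.146
```

Run:
```python
from h import *
s=get_state();print(s['time_s'],s['tool_pos'],s['force'],s['width'])
```

```text
3.7167 [ 456.89364019 -299.00899013   26.56041573] [-0.21632782  0.74676482  0.06406969] 0.1460571164506882
```

Emit:
send_rows --delta_rot '[[0,0,0],[0,0,0],[0,0,0]]' --translation '[[0,0,0],[0,0,0],[0,0,0]]' --fingers '[1,1,1]'

```text
time_s: 3.97
tool_pos: [456.5, -298.8, 26.0]
ee_rot: [0.086, 0.988, 0.012, -0.13]
force: [0.3, 1.1, -0.0]
width: -0.001
```

Run:
```python
from h import *
s=get_state();print(s['time_s'],s['tool_pos'],s['force'],s['width'])
a=cam('scene');b=cam('top')
im=[cv2.resize(c['pixels'][y:y+100,x:x+110,::-1],None,fx=3.6,fy=3.6,interpolation=cv2.INTER_CUBIC) for c,x,y in((a,150,90),(b,300,160))]
cv2.imwrite('pics/g.png',np.hstack(im))
```

```text
3.9667 [ 456.5063925  -298.81083867   26.02775169] [ 0.29215246  1.1159045  -0.04651444] -0.0011757405199770686
```

View pics/g.png

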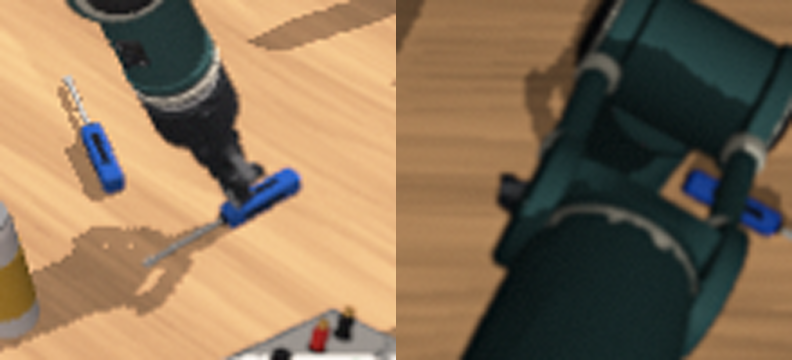

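Run:
```python
from h import *
s=get_state();a=cam('scene')
q=R.from_quat(s['ee_rot']);tz=q.as_matrix()[:,2]
for k in (0,10,19): 
  w=s['tool_pos']+k*tz; print(k,w.round(1),((proj(a,w)-[150,90])*3.6).round(0))
print('back z=22',back(a,[[150+298/3.6,90+172/3.6],[150+225/3.6,90+212/3.6],[150+147/3.6,90+263/3.6]],[16,16,11]))
```

```text
0 [ 456.5 -298.8   26. ] [[240. 198.]]
10 [ 453.9 -298.3   16.3] [[243. 204.]]
19 [ 451.6 -297.9    7.6] [[246. 210.]]
back z=22 [[ 388.6687356  -287.68620426   16.        ]
 [ 471.44406676 -304.75550656   16.        ]
 [ 559.82539536 -318.71064537   11.        ]]
```

Emit:
send_rows --delta_rot '[[0,0,0],[0,0,0],[0,0,0],[0,0,0],[0,0,0],[0,0,0],[0,0,0],[0,0,0],[0,0,0]]' --translation '[[0,0,0],[0,0,0],[0,0,0],[0,0,0],[0,0,0],[0.009,0,-0.035],[0.009,0,-0.035],[0,0,0],[0,0,0]]' --fingers '[-1,-1,-1,-1,-1,-1,-1,-1,-1]'

```text
time_s: 4.87
tool_pos: [459.5, -300.4, 101.1]
ee_rot: [0.086, 0.988, 0.01, -0.128]
force: [-0.6, 0.1, 0.5]
width: 1.003
```

Run:
```python
from h import *
s=get_state();print(s['tool_pos'],s['width'],s['ee_rot'])
a=cam('scene')
cv2.imwrite('pics/g2.png',cv2.resize(a['pixels'][70:190,140:270,::-1],None,fx=5,fy=5,interpolation=cv2.INTER_CUBIC))
q=R.from_quat(s['ee_rot']);
for w in [(0,0,0),(0,-42,6),(0,42,6),(0,-42,19),(0,42,19)]:
  w=s['tool_pos']+q.apply(w); print(w.round(1),((proj(a,w)-[140,70])*5).round(0))
```

```text
[ 459.52487167 -300.3588425   101.12051183] 1.0028366194291698 [ 0.08599659  0.98804299  0.01022578 -0.12755814]
[ 459.5 -300.4  101.1] [[368. 294.]]
[ 450.8 -341.5   95.4] [[333. 266.]]
[ 465.3 -258.7   95.2] [[410. 335.]]
[ 447.5 -340.9   82.8] [[339. 278.]]
[ 462.  -258.2   82.7] [[416. 346.]]
```

View pics/g2.png

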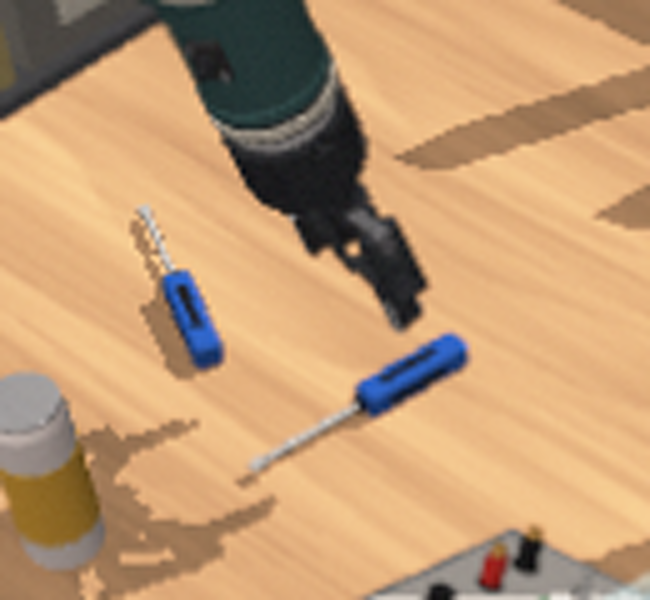

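Run:
```python
from h import *
a=cam('scene');t=cam('top')
f=lambda u,v:[140+u/5,70+v/5]
print(back(a,[f(412,375),f(362,400),f(462,350),f(252,466)],[11]*4).round(1))
for c in(a,t):
  p=c['pixels'].astype(int);m=((p[:,:,2]>p[:,:,0]+60)&(p[:,:,2]>90)).astype(np.uint8)
  n,l,s,ce=cv2.connectedComponentsWithStats(m)
  for i in range(1,n):
    if 20<s[i][4]<400:
      ys,xs=np.nonzero(l==i);ce2,sz,_=cv2.minAreaRect(np.c_[xs,ys].astype(np.float32)); print(s[i].tolist(),back(c,[ce2],11).round(1).tolist(), back(c,[ce2],16).round(1).tolist())
```

```text
[[ 433.5 -295.2   11. ]
 [ 472.2 -305.1   11. ]
 [ 393.9 -285.    11. ]
 [ 561.2 -319.4   11. ]]
[483, 6, 29, 12, 92] [[-1194.1, 129.7, 11.0]] [[-1181.9, 131.1, 16.0]]
[467, 23, 45, 25, 118] [[-889.9, 184.8, 11.0]] [[-879.4, 185.9, 16.0]]
[461, 36, 13, 18, 79] [[-766.7, 127.6, 11.0]] [[-756.8, 129.0, 16.0]]
[496, 51, 11, 6, 21] [[-790.9, 270.0, 11.0]] [[-780.9, 270.6, 16.0]]
[479, 53, 16, 7, 30] [[-719.8, 225.5, 11.0]] [[-710.2, 226.4, 16.0]]
[507, 58, 5, 12, 37] [[-733.4, 321.6, 11.0]] [[-723.7, 321.9, 16.0]]
[173, 124, 11, 19, 97] [[489.0, -455.6, 11.0]] [[492.1, -451.1, 16.0]]
[212, 137, 21, 16, 119] [[429.7, -299.9, 11.0]] [[433.2, -296.2, 16.0]]
[107, 203, 30, 33, 248] [[453.9, 359.2, 11.0]] [[453.6, 357.7, 16.0]]
[382, 208, 14, 12, 58] [[498.7, -442.6, 11.0]] [[498.3, -441.0, 16.0]]
[127, 225, 5, 11, 23] [[428.3, 327.0, 11.0]] [[428.1, 325.7, 16.0]]
[116, 249, 7, 13, 28] [[354.2, 353.0, 11.0]] [[354.3, 351.6, 16.0]]
```

Emit:
send_rows --delta_rot '[[0,0,0],[0,0,0],[0,0,0],[0,0,0],[0,0,0],[0,0,0],[0,0,0]]' --translation '[[0,0.03,0],[0,0.03,0],[-0.0096,0,0.0355],[-0.0091,0,0.0338],[0,0,0],[0,0,0],[0,0,0]]' --fingers '[1,1,1,1,1,1,1]'

```text
time_s: 5.6
tool_pos: [467.4, -239.9, 26.6]
ee_rot: [0.086, 0.988, 0.012, -0.131]
force: [0.7, -0.8, 0.6]
width: 0.005
```

Emit:
send_rows --delta_rot '[[0,0,0],[0,0,0],[0,0,0]]' --translation '[[-0.001,0,0.004],[-0.001,0,0.004],[0,0,0]]' --fingers '[1,1,1]'

```text
time_s: 5.85
tool_pos: [468.1, -240.4, 18.9]
ee_rot: [0.086, 0.988, 0.011, -0.13]
force: [-0.3, -0.0, -1.0]
width: 0.0
```

Run:
```python
from h import *
s=get_state();print(s['tool_pos'],s['width'],s['force'])
a=cam('scene')
cv2.imwrite('pics/g3.png',cv2.resize(a['pixels'][100:180,180:270,::-1],None,fx=7,fy=7,interpolation=cv2.INTER_CUBIC))
q=R.from_quat(s['ee_rot']);
for k in (0,10,19): print(((proj(a,s['tool_pos']+q.apply((0,0,k)))-[180,100])*7).round(0))
```

```text
[ 468.11864139 -240.37185709   18.94486094] 0.0004078672628695132 [-0.2518109  -0.04754744 -0.98557077]
[[331. 397.]]
[[337. 408.]]
[[342. 418.]]
```

View pics/g3.png

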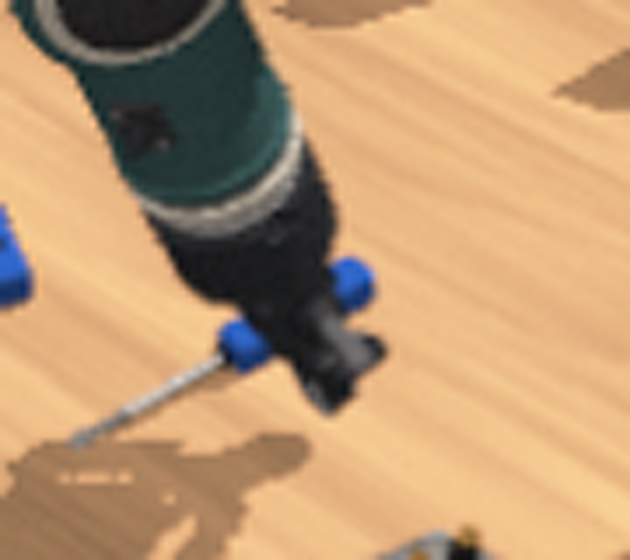

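Emit:
send_rows --delta_rot '[[0,0,0],[0,0,0],[0,0,0]]' --translation '[[-0.001,0,0.0035],[0,0,0],[0,0,0]]' --fingers '[1,1,1]'

```text
time_s: 6.15
tool_pos: [467.6, -239.8, 14.7]
ee_rot: [0.086, 0.988, 0.012, -0.13]
force: [-0.4, -0.6, 1.0]
width: -0.002
```

Emit:
send_rows --delta_rot '[[0,0,0],[0,0,0],[0,0,0]]' --translation '[[-0.0005,0,0.0025],[0,0,0],[0,0,0]]' --fingers '[1,1,1]'

```text
time_s: 6.4
tool_pos: [467.3, -239.7, 11.9]
ee_rot: [0.086, 0.988, 0.012, -0.131]
force: [-0.7, -0.2, -1.2]
width: -0.002
```

Emit:
send_rows --delta_rot '[[0,0,0],[0,0,0],[0,0,0]]' --translation '[[-0.0005,0,0.0025],[0,0,0],[0,0,0]]' --fingers '[1,1,1]'

```text
time_s: 6.65
tool_pos: [467.1, -239.6, 9.3]
ee_rot: [0.086, 0.988, 0.012, -0.131]
force: [0.2, 0.2, -0.1]
width: 0.002
```

Emit:
send_rows --delta_rot '[[0,0,0],[0,0,0],[0,0,0]]' --translation '[[-0.0005,0,0.0025],[0,0,0],[0,0,0]]' --fingers '[1,1,1]'

```text
time_s: 6.9
tool_pos: [467.0, -239.7, 6.8]
ee_rot: [0.086, 0.988, 0.012, -0.131]
force: [1.0, -0.2, -0.1]
width: 0.003
```

Emit:
send_rows --delta_rot '[[0,0,0],[0,0,0],[0,0,0]]' --translation '[[-0.0005,0,0.0025],[0,0,0],[0,0,0]]' --fingers '[1,1,1]'

```text
time_s: 7.15
tool_pos: [466.8, -239.6, 4.3]
ee_rot: [0.086, 0.988, 0.012, -0.131]
force: [-0.1, -0.7, -0.2]
width: 0.001
```

Emit:
send_rows --delta_rot '[[0,0,0],[0,0,0],[0,0,0]]' --translation '[[-0.0005,0,0.0025],[0,0,0],[0,0,0]]' --fingers '[1,1,1]'

```text
time_s: 7.4
tool_pos: [466.6, -239.6, 1.8]
ee_rot: [0.086, 0.988, 0.012, -0.131]
force: [0.4, -0.3, 1.0]
width: -0.001
```

Emit:
send_rows --delta_rot '[[0,0,0],[0,0,0],[0,0,0]]' --translation '[[-0.0005,0,0.0025],[0,0,0],[0,0,0]]' --fingers '[1,1,1]'

```text
time_s: 7.65
tool_pos: [467.0, -239.8, 0.7]
ee_rot: [0.086, 0.988, 0.012, -0.13]
force: [-0.8, 1.2, 8.3]
width: 0.001
```

Emit:
send_rows --delta_rot '[[0,0,0],[0,0,0],[0,0,0]]' --translation '[[-0.0005,0,0.0025],[0,0,0],[0,0,0]]' --fingers '[1,1,1]'

```text
time_s: 7.9
tool_pos: [467.0, -239.8, 0.3]
ee_rot: [0.086, 0.988, 0.012, -0.131]
force: [-4.1, 3.8, 21.6]
width: -0.004
```

Emit:
send_rows --delta_rot '[[0,0,0],[0,0,0],[0,0,0],[0,0,0],[0,0,0],[0,0,0],[0,0,0],[0,0,0]]' --translation '[[0.01,0,-0.036],[0.006,0,-0.022],[0,-0.031,0],[0,-0.031,0],[0,0,0],[0,0,0],[0,0,0],[0,0,0]]' --fingers '[-1,-1,-1,-1,-1,-1,-1,-1]'

```text
time_s: 8.57
tool_pos: [455.1, -299.6, 56.4]
ee_rot: [0.086, 0.988, 0.012, -0.131]
force: [0.0, -0.2, -0.3]
width: 0.998
```

Run:
```python
from h import *
s=get_state();print(s['tool_pos'],s['width'])
o=ori(-10.5,0,15)
go([((453,-301,3.5),o)],[4])
```

```text
[ 455.07624476 -299.61923134   56.42307112] 0.9978845368798617
4 norm 13.2 rot [[-0.01, -0.03, 0.14]] 
  [[-0.003, -0.0005, 0.0129]]
```

Emit:
send_rows --delta_rot '[[0,0,0],[0,0,0],[0,0,0],[0,0,0],[0,0,0],[0,0,0],[0,0,0],[0,0,0],[0,0,0],[0,0,0]]' --translation '[[-0.003,-0.0005,0.0129],[-0.003,-0.0005,0.0129],[-0.003,-0.0005,0.0129],[-0.003,-0.0005,0.0129],[0,0,0],[0,0,0],[0,0,0],[0,0,0],[0,0,0],[0,0,0]]' --fingers '[-1,-1,-1,-1,1,1,1,1,1,1]' --newtons 80

```text
time_s: 9.4
tool_pos: [454.4, -303.0, 5.3]
ee_rot: [0.086, 0.988, 0.011, -0.129]
force: [0.7, -0.3, -1.4]
width: 0.229
```

Run:
```python
from h import *
s=get_state();print(s['tool_pos'],s['width'],s['force'],s['qpos'].round(2))
yaw=np.degrees(P[2])
# screwdriver frame target: tip at ammeter point t, elevation e
def tcp(t,e,off=np.array([-112.,0,-8])):
    w=W(P,A2T(t))[0]
    return w+R.from_euler('z',yaw,degrees=True).apply(R.from_euler('y',-e,degrees=True).apply(off)), ori(yaw,e,15)
A=tcp((-140,0,40),15);B=tcp((-75,0,11),15)
print(A[0],B[0])
go([((453,-301,110),ori(-10.5,0,15)),((A[0]+[0,0,20]),A[1])],[3,10])
```

```text
[ 454.37268981 -302.98020943    5.29320135] 0.22925892133452974 [ 0.71508877 -0.29456351 -1.37690692] [-0.57  0.42  1.88 -0.11  1.09 -1.9 ]
[345.76532342  15.42811732  35.42587649] [416.08531019  23.58638588  42.81113978]
3 norm 34.9 rot [[-0.05, 0.03, 0.18]] 
  [[0.0095, 0.0006, -0.0336]]
10 norm 33.9 rot [[0.22, -1.49, -1.7]] 
  [[0.0143, 0.0292, 0.0095], [0.0137, 0.0296, 0.009], [0.0131, 0.03, 0.0085], [0.0124, 0.0305, 0.0081], [0.0117, 0.0308, 0.0077], [0.0109, 0.0312, 0.0073], [0.0102, 0.0315, 0.0069], [0.0094, 0.0319, 0.0065], [0.0086, 0.0322, 0.0061], [0.0078, 0.0324, 0.0058]]
```

```bash
cat >> h.py <<'E'
yaw=np.degrees(P[2])
def tcp(t,e,off=(-112.,0,-7),lean=15):
    w=W(P,A2T(t))[0]
    return w+R.from_euler('z',yaw,degrees=True).apply(R.from_euler('y',-e,degrees=True).apply(off)), ori(yaw,e,lean)
E
python3 - <<'E'
from h import *
A=tcp((-80,0,45),15);B=tcp((-72,0,10.5),15)
print(A[0],B[0])
s=go([((454,-303,150),ori(-10.5,0,15)),A,B],[4,10,3])
E
```

```text
[394.64020509  21.09840295  70.72192933] [418.65731588  23.8847806   44.8440529 ]
4 norm 36.2 rot [[-0.04, 0.02, 0.13]] 
  [[0.0094, -0.0, -0.0349]]
10 norm 33.9 rot [[0.22, -1.49, -1.7]] 
  [[0.0093, 0.0308, 0.0107], [0.0086, 0.0311, 0.0103], [0.008, 0.0314, 0.01], [0.0073, 0.0316, 0.0097], [0.0066, 0.0319, 0.0094], [0.0059, 0.0321, 0.0091], [0.0052, 0.0323, 0.0088], [0.0044, 0.0325, 0.0086], [0.0037, 0.0326, 0.0083], [0.0029, 0.0328, 0.0081]]
3 norm 11.8 rot [[-0.0, 0.0, 0.0]] 
  [[-0.0081, -0.0, 0.0086]]
```

Emit:
send_rows --delta_rot '[[0,0,0],[0,0,0],[0,0,0],[0,0,0]]' --translation '[[0.0094,0,-0.0349],[0.0094,0,-0.0349],[0.0094,0,-0.0349],[0.0094,0,-0.0349]]' --fingers '[1,1,1,1]'

```text
time_s: 9.73
tool_pos: [452.9, -302.2, 150.3]
ee_rot: [0.086, 0.988, 0.012, -0.13]
force: [0.0, -0.7, -0.1]
width: 0.233
```

Emit:
send_rows --delta_rot '[[0.22,-1.49,-1.7],[0.22,-1.49,-1.7],[0.22,-1.49,-1.7],[0.22,-1.49,-1.7],[0.22,-1.49,-1.7],[0.22,-1.49,-1.7],[0.22,-1.49,-1.7],[0.22,-1.49,-1.7],[0.22,-1.49,-1.7],[0.22,-1.49,-1.7]]' --translation '[[0.0093,0.0308,0.0107],[0.0086,0.0311,0.0103],[0.008,0.0314,0.01],[0.0073,0.0316,0.0097],[0.0066,0.0319,0.0094],[0.0059,0.0321,0.0091],[0.0052,0.0323,0.0088],[0.0044,0.0325,0.0086],[0.0037,0.0326,0.0083],[0.0029,0.0328,0.0081]]' --fingers '[1,1,1,1,1,1,1,1,1,1]'

```text
time_s: 10.57
tool_pos: [390.4, 22.5, 70.0]
ee_rot: [-0.063, 0.998, 0.001, 0.001]
force: [0.8, 0.8, -0.6]
width: 0.234
```

Emit:
send_rows --delta_rot '[[0,0,0],[0,0,0],[0,0,0],[0,0,0]]' --translation '[[-0.0081,0,0.0086],[-0.0081,0,0.0086],[0,0,0],[0,0,0]]' --fingers '[1,1,1,1]'

```text
time_s: 10.9
tool_pos: [406.6, 23.4, 52.7]
ee_rot: [-0.063, 0.998, 0.001, -0.0]
force: [-0.7, -0.1, -1.6]
width: 0.23
```

Run:
```python
from h import *
s=get_state();print(s['tool_pos'],s['width'],s['force'],s['qpos'].round(2), R.from_quat(s['ee_rot']).as_matrix()[:,0].round(3), tcp((0,0,0),15)[1].as_matrix()[:,0].round(3))
a=cam('scene');b=cam('top')
q=tcp((0,0,0),15)[1]; sd=R.from_euler('z',yaw,degrees=True)*R.from_euler('y',-15,degrees=True)
tip=s['tool_pos']+sd.apply([112,0,7]); print('tip',tip,'amm',(R.from_euler('z',P[2]).inv().apply(tip-[P[0],P[1],0])-AO)@RA)
im=[]
for c,x,y in((a,225,150),(b,190,140)):
  i=cv2.resize(c['pixels'][y:y+75,x:x+100,::-1],None,fx=7.9,fy=7.9,interpolation=cv2.INTER_CUBIC)
  print(((proj(c,tip)-[x,y]+.5)*7.9).round(0),((proj(c,W(P,A2T([-54,0,10])))-[x,y]+.5)*7.9).round(0))
  im.append(i)
cv2.imwrite('pics/i1.png',cv2.resize(np.vstack(im),None,fx=.5,fy=.5,interpolation=cv2.INTER_AREA))
```

```text
[406.59329893  23.40051231  52.70998223] 0.23029385861367352 [-0.74486966 -0.13307686 -1.5721849 ] [-0.   -0.06  2.32  0.    0.88 -1.7 ] [-0.992 -0.125  0.001] [-0.993 -0.115 -0.   ]
tip [512.2565323   35.65917552  88.45919606] amm [-78.49350192   0.90925624  23.33181791]
[[501. 356.]] [[459. 407.]]
[[296. 493.]] [[292. 414.]]
```

View pics/i1.png

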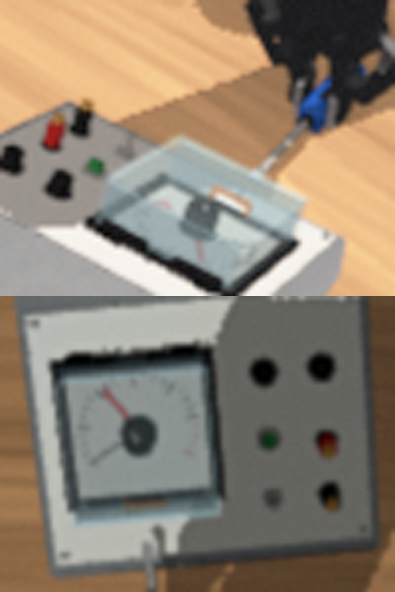

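Run:
```python
from h import *
off=(-111.5,0,-6)
A=tcp((-66,0,10.3),22,off);B=tcp((-41,0,9.5),22,off)
print(A[0],B[0])
go([A,B],[4,4])
```

```text
[429.12187728  25.09884087  36.08832337] [451.02559532  27.6400304   47.89550304]
4 norm 7.0 rot [[0.03, -1.75, 0.12]] 
  [[-0.0056, -0.0002, 0.0042], [-0.0054, -0.0002, 0.0044], [-0.0053, -0.0001, 0.0046], [-0.0052, -0.0001, 0.0047]]
4 norm 6.3 rot [[0.0, 0.0, 0.0]] 
  [[-0.0058, 0.0, -0.0023]]
```

Emit:
send_rows --delta_rot '[[0,-1.75,0.12],[0,-1.75,0.12],[0,-1.75,0.12],[0,-1.75,0.12],[0,0,0],[0,0,0]]' --translation '[[-0.0056,-0.0002,0.0042],[-0.0054,-0.0002,0.0044],[-0.0053,-0.0001,0.0046],[-0.0052,-0.0001,0.0047],[0,0,0],[0,0,0]]' --fingers '[1,1,1,1,1,1]'

```text
time_s: 11.5
tool_pos: [428.5, 24.9, 35.9]
ee_rot: [-0.057, 0.997, 0.005, 0.06]
force: [-0.1, -0.2, -0.7]
width: 0.235
```

```bash
cat >> h.py <<'E'
def tipnow(off=(-111.5,0,-6),lean=15):
    s=get_state(); q=R.from_quat(s['ee_rot']); sd=q*ori(0,0,lean).inv()
    tip=s['tool_pos']-sd.apply(off); a=(R.from_euler('z',P[2]).inv().apply(tip-[P[0],P[1],0])-AO)@RA
    x=sd.apply([1,0,0]); print('t',round(s['time_s'],2),'tip',tip.round(1),'amm',a.round(1),'elev',np.degrees(np.arcsin(x[2])).round(1),'yaw',np.degrees(np.arctan2(x[1],x[0])).round(1),'F',s['force'].round(1),'tcp',s['tool_pos'].round(1),'q',s['qpos'].round(2),'w',round(s['width'],3))
    return tip
E
python3 - <<'E'
from h import *
tip=tipnow()
b=cam('top');a=cam('scene')
out=[]
for c,x,y,w,h in((a,245,165,50,37),(b,205,158,50,37)):
  i=cv2.resize(c['pixels'][y:y+h,x:x+w,::-1],None,fx=12,fy=12,interpolation=cv2.INTER_CUBIC)
  for p,col in((tip,(0,0,255)),(W(P,A2T([-54,13,6]))[0],(0,255,0)),(W(P,A2T([-54,-13,6]))[0],(0,255,0)),(W(P,A2T([-54,-13,14]))[0],(0,255,0)),(W(P,A2T([-54,13,14]))[0],(0,255,0))):
    cv2.circle(i,tuple(int(v) for v in ((proj(c,p)[0]-[x,y]+.5)*12)),3,col,-1)
  out.append(i)
cv2.imwrite('pics/i2.png',cv2.resize(np.vstack(out),None,fx=.67,fy=.67,interpolation=cv2.INTER_AREA))
E
```

```text
t 11.5 tip [529.   36.4  83.1] amm [-66.7  -0.3  10.3] elev 21.9 yaw 6.6 F [-0.1 -0.2 -0.7] tcp [428.5  24.9  35.9] q [-0.01 -0.06  2.37  0.03  0.72 -1.72] w 0.235
```

View pics/i2.png

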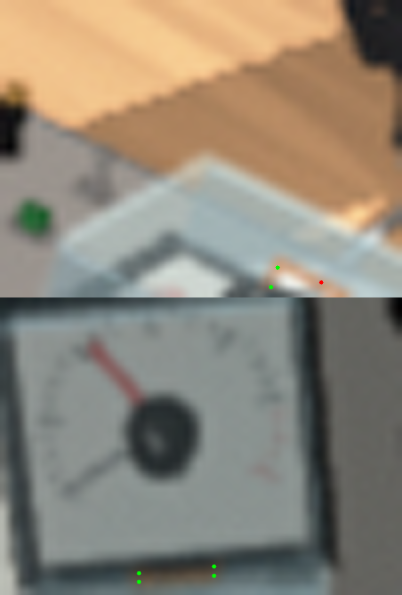

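Emit:
send_rows --delta_rot '[[0,0,0],[0,0,0],[0,0,0],[0,0,0]]' --translation '[[-0.0058,0,-0.0025],[-0.0058,0,-0.0025],[0,0,0],[0,0,0]]' --fingers '[1,1,1,1]'

```text
time_s: 11.93
tool_pos: [441.2, 26.7, 42.9]
ee_rot: [-0.058, 0.996, 0.005, 0.062]
force: [0.0, -0.3, -1.4]
width: 0.24
```

Emit:
send_rows --delta_rot '[[0,0,0],[0,0,0],[0,0,0],[0,0,0]]' --translation '[[-0.0058,0,-0.0025],[-0.0058,0,-0.0025],[0,0,0],[0,0,0]]' --fingers '[1,1,1,1]'

```text
time_s: 12.27
tool_pos: [451.6, 28.0, 48.9]
ee_rot: [-0.058, 0.996, 0.005, 0.061]
force: [-0.8, -0.4, -0.7]
width: 0.236
```

Run:
```python
from h import *
tipnow()
```

```text
t 12.27 tip [552.   39.7  96.3] amm [-40.    0.3  10.1] elev 22.0 yaw 6.6 F [-0.8 -0.4 -0.7] tcp [451.6  28.   48.9] q [-0.01 -0.04  2.32  0.03  0.74 -1.71] w 0.236
```

```bash
cat >> h.py <<'E'
def arc(th,r=(-110,5)):
    c,s=np.cos(th),np.sin(th); x,z=r   # opening: -x -> +z
    return np.array([c*x+s*z-x,0,-s*x+c*z-z])
E
python3 - <<'E'
from h import *
s=get_state();q=R.from_quat(s['ee_rot']);p=s['tool_pos']
pts=[np.array([0,0,0])]+[arc(t)+[3*t,0,2.5] for t in np.arange(.05,.76,.05)]
w=W(P,A2T(pts)); print((q.inv().apply(np.diff(w,axis=0))/1000).round(4).tolist()); print(pts[-1])
E
```

```text
[[0.0026, 0.0, -0.0076], [0.0014, 0.0, -0.0053], [0.0011, 0.0, -0.0054], [0.0008, 0.0, -0.0055], [0.0006, 0.0, -0.0055], [0.0003, 0.0, -0.0055], [0.0, 0.0, -0.0056], [-0.0002, 0.0, -0.0056], [-0.0005, 0.0, -0.0056], [-0.0008, 0.0, -0.0055], [-0.0011, 0.0, -0.0055], [-0.0013, 0.0, -0.0054], [-0.0016, 0.0, -0.0054], [-0.0019, 0.0, -0.0053], [-0.0021, 0.0, -0.0052]]
[35.17241822  0.         76.13870795]
```

Emit:
send_rows --delta_rot '[[0,0,0],[0,0,0],[0,0,0],[0,0,0],[0,0,0],[0,0,0],[0,0,0],[0,0,0],[0,0,0],[0,0,0]]' --translation '[[0.0026,0,-0.0076],[0.0014,0,-0.0053],[0.0011,0,-0.0054],[0.0008,0,-0.0055],[0.0006,0,-0.0055],[0.0003,0,-0.0055],[0,0,-0.0056],[-0.0002,0,-0.0056],[0,0,0],[0,0,0]]' --fingers '[1,1,1,1,1,1,1,1,1,1]'

```text
time_s: 13.1
tool_pos: [439.7, 26.4, 94.2]
ee_rot: [-0.058, 0.996, 0.005, 0.062]
force: [1.0, 0.4, -0.6]
width: 0.235
```

Run:
```python
from h import *
tipnow()
a=cam('scene')
cv2.imwrite('pics/l1.png',cv2.resize(a['pixels'][130:260,180:350,::-1],None,fx=4,fy=4,interpolation=cv2.INTER_CUBIC))
# rendered cover edges for several angles: lower outer corner positions
for t in (0,.2,.4,.6):
  pts=np.array([[-110,52,31],[-110,-52,31]]); c,s_=np.cos(t),np.sin(t)
  r=np.array([[56+c*x+s_*z,y,9-s_*x+c*z] for x,y,z in pts]); print(t,((proj(a,W(P,A2T(r)))-[180,130]+.5)*4).round(0).tolist())
```

```text
t 13.1 tip [540.   38.1 141.8] amm [-27.7   0.1  55.6] elev 22.1 yaw 6.6 F [ 1.   0.4 -0.6] tcp [439.7  26.4  94.2] q [-0.01 -0.14  2.31  0.02  0.85 -1.71] w 0.235
0 [[492.0, 282.0], [361.0, 217.0]]
0.2 [[498.0, 258.0], [364.0, 193.0]]
0.4 [[500.0, 238.0], [364.0, 172.0]]
0.6 [[500.0, 223.0], [361.0, 156.0]]
```

View pics/l1.png

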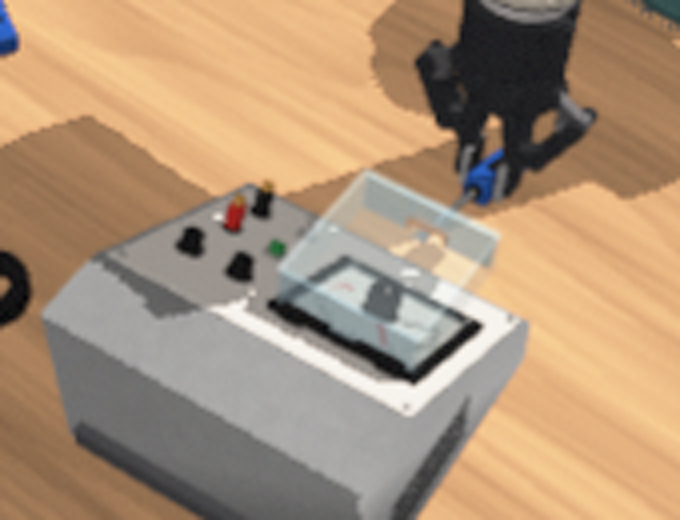

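Run:
```python
from h import *
s=get_state();q=R.from_quat(s['ee_rot'])
h=np.array([56,0,9.])
def cp(t,d,n): return h+[-d*np.cos(t)+n*np.sin(t),0,d*np.sin(t)+n*np.cos(t)]
T0=np.array([-40,0.,10])
pts=[T0+arc(.4)+[1.2,0,2.5]]+[T0+arc(t)+[3*t,0,2.5] for t in np.arange(.45,.76,.05)]
e=pts[-1]; tgt=cp(.75,74,27); print(e,tgt)
pts+=[e+(tgt-e)*k/4 for k in(1,2,3,4)]
pts+=[cp(t,74,27) for t in np.arange(.85,1.91,.1)]
w=W(P,A2T(pts)); 
r=(q.inv().apply(np.diff(w,axis=0))/1000).round(4).tolist()
print(r[:7]);print(r[7:11]);print(r[11:]);print(pts[-1])
```

```text
[-4.82758178  0.         86.13870795] [20.25927022  0.         79.1968677 ]
[[-0.0005, 0.0, -0.0055], [-0.0008, 0.0, -0.0055], [-0.0011, 0.0, -0.0055], [-0.0013, 0.0, -0.0054], [-0.0016, 0.0, -0.0054], [-0.0019, 0.0, -0.0053], [-0.0021, 0.0, -0.0052]]
[[-0.0065, -0.0, -0.0008], [-0.0065, -0.0, -0.0008], [-0.0065, -0.0, -0.0008], [-0.0065, -0.0, -0.0008]]
[[-0.0054, 0.0, -0.0058], [-0.0059, 0.0, -0.0052], [-0.0064, 0.0, -0.0046], [-0.0068, 0.0, -0.0039], [-0.0072, 0.0, -0.0032], [-0.0075, 0.0, -0.0025], [-0.0077, -0.0, -0.0017], [-0.0078, -0.0, -0.0009], [-0.0079, -0.0, -0.0002], [-0.0078, -0.0, 0.0006], [-0.0077, -0.0, 0.0014]]
[102.34810875   0.          72.69342836]
```

Emit:
send_rows --delta_rot '[[0,0,0],[0,0,0],[0,0,0],[0,0,0],[0,0,0],[0,0,0],[0,0,0],[0,0,0],[0,0,0],[0,0,0]]' --translation '[[-0.0005,0,-0.0055],[-0.0008,0,-0.0055],[-0.0011,0,-0.0055],[-0.0013,0,-0.0054],[-0.0016,0,-0.0054],[-0.0019,0,-0.0053],[-0.0021,0,-0.0052],[-0.0065,0,-0.0008],[-0.0065,0,-0.0008],[-0.0065,0,-0.0008]]' --fingers '[1,1,1,1,1,1,1,1,1,1]'

```text
time_s: 13.98
tool_pos: [463.6, 29.1, 137.4]
ee_rot: [-0.058, 0.996, 0.005, 0.062]
force: [-0.1, -0.9, -1.1]
width: 0.236
```

Emit:
send_rows --delta_rot '[[0,0,0],[0,0,0],[0,0,0],[0,0,0],[0,0,0],[0,0,0],[0,0,0],[0,0,0]]' --translation '[[-0.0065,0,-0.0008],[-0.0054,0,-0.0058],[-0.0059,0,-0.0052],[-0.0064,0,-0.0046],[-0.0068,0,-0.0039],[-0.0072,0,-0.0032],[-0.0075,0,-0.0025],[-0.0077,0,-0.0017]]' --fingers '[1,1,1,1,1,1,1,1]'

```text
time_s: 14.65
tool_pos: [512.0, 34.9, 170.9]
ee_rot: [-0.058, 0.996, 0.005, 0.061]
force: [-0.6, -0.4, -3.9]
width: 0.237
```

Emit:
send_rows --delta_rot '[[0,0,0],[0,0,0],[0,0,0],[0,0,0],[0,0,0],[0,0,0]]' --translation '[[-0.0078,0,-0.0009],[-0.0079,0,-0.0002],[-0.0078,0,0.0006],[-0.0077,0,0.0014],[0,0,0],[0,0,0]]' --fingers '[1,1,1,1,1,1]'

```text
time_s: 15.15
tool_pos: [543.6, 38.4, 174.0]
ee_rot: [-0.058, 0.996, 0.005, 0.062]
force: [-0.7, 0.1, 0.6]
width: 0.233
```

Run:
```python
from h import *
tipnow()
a=cam('scene')
cv2.imwrite('pics/l2.png',cv2.resize(a['pixels'][110:250,200:350,::-1],None,fx=4,fy=4,interpolation=cv2.INTER_CUBIC))
for t in (1,1.4,1.6,1.8,2.0):
  pts=np.array([[-110,52,31],[-110,-52,31]]); c,s_=np.cos(t),np.sin(t)
  r=np.array([[56+c*x+s_*z,y,9-s_*x+c*z] for x,y,z in pts]); print(t,((proj(a,W(P,A2T(r)))-[200,110]+.5)*4).round(0).tolist())
```

```text
t 15.15 tip [644.   50.  221.5] amm [102.8  -0.   72.3] elev 22.1 yaw 6.6 F [-0.7  0.1  0.6] tcp [543.6  38.4 174. ] q [ 0.02 -0.02  2.03  0.02  1.01 -1.68] w 0.233
1 [[407.0, 288.0], [262.0, 219.0]]
1.4 [[380.0, 301.0], [230.0, 228.0]]
1.6 [[362.0, 318.0], [210.0, 243.0]]
1.8 [[342.0, 341.0], [189.0, 264.0]]
2.0 [[321.0, 371.0], [167.0, 292.0]]
```

View pics/l2.png

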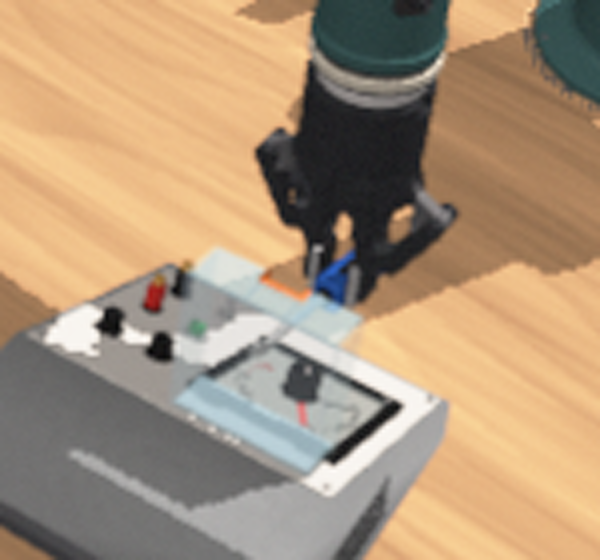

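Run:
```python
from h import *
s=get_state();q=R.from_quat(s['ee_rot']);o=ori(-8,0,15)
e=go([((440,27,190),q),((440,-205,90),o),((440,-205,7),o)],[4,8,4])
```

```text
4 norm 26.3 rot [[0.0, 0.0, 0.0]] 
  [[0.0253, 0.0002, -0.0072]]
8 norm 31.6 rot [[-0.11, 2.74, 1.84]] 
  [[0.0049, -0.0288, 0.0119], [0.0034, -0.029, 0.0121], [0.0019, -0.0291, 0.0121], [0.0003, -0.0292, 0.0121], [-0.0012, -0.0292, 0.0121], [-0.0027, -0.0291, 0.0119], [-0.0042, -0.029, 0.0117], [-0.0057, -0.0289, 0.0114]]
4 norm 20.8 rot [[0.0, -0.0, -0.0]] 
  [[-0.0054, 0.0, 0.02]]
```

Emit:
send_rows --delta_rot '[[0,0,0],[0,0,0],[0,0,0],[0,0,0]]' --translation '[[0.0253,0.0002,-0.0072],[0.0253,0.0002,-0.0072],[0.0253,0.0002,-0.0072],[0.0253,0.0002,-0.0072]]' --fingers '[1,1,1,1]'

```text
time_s: 15.53
tool_pos: [438.2, 26.9, 190.2]
ee_rot: [-0.058, 0.996, 0.005, 0.061]
force: [-0.5, 0.0, 0.8]
width: 0.232
```

Emit:
send_rows --delta_rot '[[-0.11,2.74,1.84],[-0.11,2.74,1.84],[-0.11,2.74,1.84],[-0.11,2.74,1.84],[-0.11,2.74,1.84],[-0.11,2.74,1.84],[-0.11,2.74,1.84],[-0.11,2.74,1.84],[0,0,0],[0,0,0]]' --translation '[[0.0049,-0.0288,0.0119],[0.0034,-0.029,0.0121],[0.0019,-0.0291,0.0121],[0.0003,-0.0292,0.0121],[-0.0012,-0.0292,0.0121],[-0.0027,-0.0291,0.0119],[-0.0042,-0.029,0.0117],[-0.0057,-0.0289,0.0114],[0,0,0],[0,0,0]]' --fingers '[1,1,1,1,1,1,1,1,1,1]'

```text
time_s: 16.37
tool_pos: [439.0, -206.0, 88.7]
ee_rot: [0.07, 0.989, 0.009, -0.131]
force: [-0.2, -0.3, -0.4]
width: 0.237
```

Run:
```python
from h import *
tipnow()
o=ori(-8,0,15)
go([((440,-205,6.5),o)],[4])
```

```text
t 16.37 tip [ 549.4 -221.8   94.5] amm [ -69.3 -259.1   24.9] elev -0.1 yaw -8.1 F [-0.2 -0.3 -0.4] tcp [ 439.  -206.    88.7] q [-0.44  0.22  1.97 -0.08  1.21 -1.83] w 0.237
4 norm 20.6 rot [[0.01, -0.03, -0.03]] 
  [[-0.0056, 0.0003, 0.0198]]
```

Lower it, settle, check, then release in the following call.

Emit:
send_rows --delta_rot '[[0,0,0],[0,0,0],[0,0,0],[0,0,0],[0,0,0],[0,0,0]]' --translation '[[-0.0056,0,0.0198],[-0.0056,0,0.0198],[-0.0056,0,0.0198],[-0.0056,0,0.0198],[0,0,0],[0,0,0]]' --fingers '[1,1,1,1,1,1]'

```text
time_s: 16.87
tool_pos: [440.0, -204.2, 8.3]
ee_rot: [0.068, 0.989, 0.009, -0.13]
force: [0.2, -1.1, -0.4]
width: 0.238
```

Emit:
send_rows --delta_rot '[[0,0,0],[0,0,0],[0,0,0],[0,0,0],[0,0,0],[0,0,0],[0,0,0],[0,0,0]]' --translation '[[0,0,0],[0,0,0],[0,0,0],[0,0,0],[0,0,0],[0.0095,0,-0.035],[0.0095,0,-0.035],[0.0095,0,-0.035]]' --fingers '[-1,-1,-1,-1,-1,-1,-1,-1]'

```text
time_s: 17.53
tool_pos: [438.7, -204.7, 117.0]
ee_rot: [0.069, 0.989, 0.009, -0.132]
force: [0.4, 0.4, 0.4]
width: 0.999
```

Run:
```python
from h import *
s=get_state();print(s['tool_pos'],s['width'],s['qpos'].round(2))
p=cam('top')['pixels'].astype(int)
# jaws along tester y, turned half about tool z
K=R.from_euler('z',yaw,degrees=True)*R.from_euler('y',-30,degrees=True)*R.from_matrix(np.diag([1.,-1,-1]))
Q=R.from_quat(s['ee_rot']); dr=(Q.inv()*K).as_rotvec(); print(np.degrees(dr),K.as_matrix().round(2))
h=W(P,A2T((0,0,110)))[0]; print('hover',h)
# turn about tool z by +180 in place first, then tilt
q2=Q*R.from_euler('z',179,degrees=True)
go([((440,-100,230),q2*R.from_euler('z',0)),(h,K)],[26,10])
```

```text
[ 438.72573612 -204.6663616   116.96571769] 0.9993005571530648 [-0.43  0.18  1.95 -0.08  1.27 -1.83]
[-63.61185247   2.71524095 152.77792559] [[ 0.86  0.12  0.5 ]
 [ 0.1  -0.99  0.06]
 [ 0.5   0.   -0.87]]
hover [536.84040263  37.59595156 202.76279442]
26 norm 5.8 rot [[0.04, 0.01, 6.88]] 
  [[0.0017, 0.004, -0.0037], [0.0022, 0.0038, -0.0038], [0.0026, 0.0035, -0.0038], [0.003, 0.0032, -0.0038], [0.0034, 0.0028, -0.0038], [0.0037, 0.0024, -0.0038], [0.0039, 0.0019, -0.0038], [0.0041, 0.0014, -0.0038], [0.0043, 0.0009, -0.0038], [0.0044, 0.0004, -0.0038], [0.0044, -0.0002, -0.0038], [0.0043, -0.0007, -0.0038], [0.0042, -0.0012, -0.0038], [0.004, -0.0017, -0.0038], [0.0038, -0.0022, -0.0037], [0.0035, -0.0026, -0.0037], [0.0032, -0.003, -0.0037], [0.0028, -0.0034, -0.0037], [0.0024, -0.0037, -0.0037], [0.0019, -0.004, -0.0037], [0.0014, -0.0042, -0.0037], [0.0009, -0.0043, -0.0037], [0.0004, -0.0044, -0.0037], [-0.0001, -0.0044, -0.0037], [-0.0007, -0.0044, -0.0037], [-0.0012, -0.0043, -0.0037]]
10 norm 17.0 rot [[0.15, 4.5, -1.39]] 
  [[0.0084, -0.0148, 0.0006], [0.0087, -0.0146, 0.0013], [0.0089, -0.0144, 0.0021], [0.009, -0.0142, 0.0028], [0.0091, -0.0139, 0.0035], [0.0092, -0.0137, 0.0043], [0.0091, -0.0135, 0.0051], [0.009, -0.0132, 0.0058], [0.0089, -0.013, 0.0065], [0.0086, -0.0128, 0.0073]]
```

Emit:
send_rows --delta_rot '[[0,0,7.1],[0,0,7.1],[0,0,7.1],[0,0,7.1],[0,0,7.1],[0,0,7.1],[0,0,7.1],[0,0,7.1],[0,0,7.1],[0,0,7.1]]' --translation '[[0,0,-0.006],[0,0,-0.006],[0,0,-0.006],[0,0,-0.006],[0,0,-0.006],[0,0,-0.006],[0,0,-0.006],[0,0,-0.006],[0,0,-0.006],[0,0,-0.006]]' --fingers '[-0.3,-0.3,-0.3,-0.3,-0.3,-0.3,-0.3,-0.3,-0.3,-0.3]'

```text
time_s: 18.42
tool_pos: [455.2, -207.2, 174.5]
ee_rot: [0.633, 0.763, -0.069, -0.111]
force: [-0.3, -0.3, -0.4]
width: 0.648
```

Emit:
send_rows --delta_rot '[[0,0,7.1],[0,0,7.1],[0,0,7.1],[0,0,7.1],[0,0,7.1],[0,0,7.1],[0,0,7.1],[0,0,7.1],[0,0,7.1],[0,0,7.1]]' --translation '[[0,0,-0.006],[0,0,-0.006],[0,0,-0.006],[0,0,-0.006],[0,0,-0.006],[0,0,-0.006],[0,0,-0.006],[0,0,-0.006],[0,0,-0.006],[0,0,-0.006]]' --fingers '[-0.3,-0.3,-0.3,-0.3,-0.3,-0.3,-0.3,-0.3,-0.3,-0.3]'

```text
time_s: 19.25
tool_pos: [470.6, -209.4, 232.4]
ee_rot: [0.958, 0.254, -0.121, -0.051]
force: [0.6, -0.3, 0.1]
width: 0.649
```

```bash
cat >> h.py <<'E'
KN=R.from_euler('z',yaw,degrees=True)*R.from_euler('y',-30,degrees=True)*R.from_matrix(np.diag([1.,-1,-1]))
E
python3 - <<'E'
from h import *
s=get_state();print(s['time_s'],s['tool_pos'],s['width'],s['qpos'].round(2))
h=W(P,A2T((0,0,90)))[0]; print('hover',h)
go([(h,KN)],[10])
E
```

```text
19.25 [ 470.61113944 -209.37001052  232.39759932] 0.6493098192261931 [-0.42  0.13  1.78 -0.07  1.48  0.65]
hover [546.7737755   38.74838528 185.44228634]
10 norm 26.4 rot [[-1.26, 4.32, 2.09]] 
  [[0.0197, -0.0171, 0.0035], [0.0188, -0.0179, 0.0045], [0.0178, -0.0187, 0.0055], [0.0166, -0.0195, 0.0064], [0.0154, -0.0202, 0.0071], [0.0141, -0.0209, 0.0078], [0.0127, -0.0216, 0.0083], [0.0113, -0.0222, 0.0088], [0.0098, -0.0228, 0.0091], [0.0082, -0.0233, 0.0092]]
```

Emit:
send_rows --delta_rot '[[-1.26,4.32,2.09],[-1.26,4.32,2.09],[-1.26,4.32,2.09],[-1.26,4.32,2.09],[-1.26,4.32,2.09],[-1.26,4.32,2.09],[-1.26,4.32,2.09],[-1.26,4.32,2.09],[-1.26,4.32,2.09],[-1.26,4.32,2.09]]' --translation '[[0.0197,-0.0171,0.0035],[0.0188,-0.0179,0.0045],[0.0178,-0.0187,0.0055],[0.0166,-0.0195,0.0064],[0.0154,-0.0202,0.0071],[0.0141,-0.0209,0.0078],[0.0127,-0.0216,0.0083],[0.0113,-0.0222,0.0088],[0.0098,-0.0228,0.0091],[0.0082,-0.0233,0.0092]]' --fingers '[-0.3,-0.3,-0.3,-0.3,-0.3,-0.3,-0.3,-0.3,-0.3,-0.3]'

```text
time_s: 20.08
tool_pos: [545.6, 40.1, 186.4]
ee_rot: [0.964, 0.056, 0.261, -0.017]
force: [0.1, -1.3, -0.3]
width: 0.65
```

Run:
```python
from h import *
s=get_state();print(s['time_s'],s['tool_pos'],s['qpos'].round(2))
h=W(P,A2T((0,0,45)))[0]
go([(h,KN)],[3])
```

```text
20.0833 [545.62330023  40.07602201 186.43012118] [-0.02 -0.26  2.31  0.13  0.58  1.35]
3 norm 15.5 rot [[-0.07, -0.11, 0.01]] 
  [[0.0, 0.0005, 0.0154]]
```

Emit:
send_rows --delta_rot '[[0,0,0],[0,0,0],[0,0,0],[0,0,0]]' --translation '[[0,0.0005,0.0154],[0,0.0005,0.0154],[0,0.0005,0.0154],[0,0,0]]' --fingers '[-0.3,-0.3,-0.3,-0.3]'

```text
time_s: 20.42
tool_pos: [567.0, 41.2, 142.7]
ee_rot: [0.965, 0.058, 0.256, -0.017]
force: [-0.2, -0.9, 0.2]
width: 0.646
```

Run:
```python
from h import *
s=get_state();Q=R.from_quat(s['ee_rot']);p=s['tool_pos'];print(p)
out=[]
for c,x,y,w,hh,f in((cam('scene'),230,160,70,58,8),(cam('top'),200,140,30,58,8)):
  i=cv2.resize(c['pixels'][y:y+hh,x:x+w,::-1],None,fx=f,fy=f,interpolation=cv2.INTER_CUBIC)
  for off,col in ((np.zeros(3),(0,0,255)),(np.array([0,0,20])+Q.apply([0,0,19]),(0,255,0))):
    for yy in(-28,28):
      u=(proj(c,p+off+Q.apply([0,yy,-9]))[0]-[x,y]+.5)*f; print(u.round())
      cv2.circle(i,tuple(int(v) for v in u),2,col,-1)
  u=(proj(c,W(P,A2T((0,0,26))))[0]-[x,y]+.5)*f; cv2.circle(i,tuple(int(v) for v in u),2,(255,0,255),-1)
  out.append(i)
cv2.imwrite('pics/k.png',np.hstack(out))
```

```text
[567.0333247   41.20399299 142.70317993]
[474. 305.]
[326. 232.]
[460. 318.]
[311. 244.]
[117. 338.]
[285. 323.]
[114. 308.]
[282. 293.]
```

View pics/k.png

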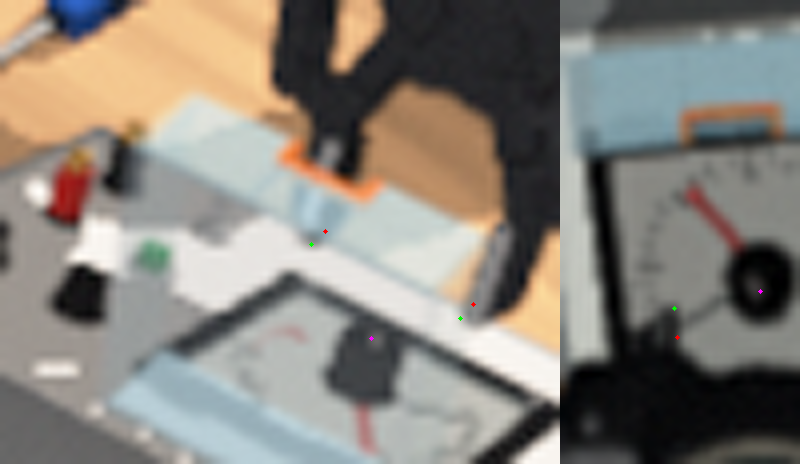

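Run:
```python
from h import *
s=get_state();Q=R.from_quat(s['ee_rot']);p=s['tool_pos']
for n,c,x,y in(('scene',cam('scene'),230,160),('top',cam('top'),200,140)):
 for nm,off in (('T',np.zeros(3)),('W',np.array([0,0,20])+Q.apply([0,0,19]))):
  for sw in(0,-5,-9):
   print(n,nm,sw,[((proj(c,p+off+Q.apply([xx,yy,sw]))[0]-[x,y]+.5)*8+([560,0] if n=='top' else [0,0])).round().tolist() for xx in(-11,11) for yy in(-28,28)])
```

```text
scene T 0 [[477.0, 316.0], [330.0, 243.0], [449.0, 335.0], [301.0, 261.0]]
scene T -5 [[481.0, 302.0], [335.0, 230.0], [454.0, 322.0], [305.0, 248.0]]
scene T -9 [[485.0, 292.0], [338.0, 219.0], [458.0, 311.0], [308.0, 237.0]]
scene W 0 [[463.0, 329.0], [316.0, 255.0], [435.0, 349.0], [286.0, 274.0]]
scene W -5 [[468.0, 316.0], [320.0, 242.0], [440.0, 336.0], [290.0, 261.0]]
scene W -9 [[471.0, 305.0], [323.0, 232.0], [444.0, 325.0], [293.0, 250.0]]
top T 0 [[682.0, 355.0], [849.0, 340.0], [675.0, 294.0], [843.0, 279.0]]
top T -5 [[682.0, 361.0], [849.0, 345.0], [675.0, 299.0], [843.0, 284.0]]
top T -9 [[682.0, 365.0], [849.0, 350.0], [675.0, 304.0], [844.0, 288.0]]
top W 0 [[679.0, 326.0], [846.0, 310.0], [672.0, 264.0], [840.0, 249.0]]
top W -5 [[679.0, 331.0], [846.0, 316.0], [672.0, 269.0], [840.0, 254.0]]
top W -9 [[679.0, 335.0], [847.0, 320.0], [671.0, 274.0], [841.0, 258.0]]
```

Run:
```python
from h import *
s=get_state();print((R.from_euler('z',P[2]).inv().apply(s['tool_pos']-[P[0],P[1],0])-AO)@RA)
go([(W(P,A2T((1.5,0,9)))[0],KN)],[4])
```

```text
[-0.32543244 -0.78738702 45.32279994]
4 norm 9.1 rot [[-0.06, -0.02, 0.05]] 
  [[0.0004, -0.0002, 0.0091]]
```

Emit:
send_rows --delta_rot '[[0,0,0],[0,0,0],[0,0,0],[0,0,0],[0,0,0],[0,0,0],[0,0,0],[0,0,0],[0,0,0],[0,0,0]]' --translation '[[0.0005,-0.0002,0.0091],[0.0005,-0.0002,0.0091],[0.0005,-0.0002,0.0091],[0.0005,-0.0002,0.0091],[0,0,0],[0,0,0],[0,0,0],[0,0,0],[0,0,0],[0,0,0]]' --fingers '[-0.3,-0.3,-0.3,-0.3,1,1,1,1,1,1]' --newtons 25

```text
time_s: 21.45
tool_pos: [587.9, 43.8, 114.8]
ee_rot: [0.964, 0.058, 0.258, -0.016]
force: [4.5, -2.0, -7.2]
width: 0.244
```

Run:
```python
from h import *
s=get_state();print((R.from_euler('z',P[2]).inv().apply(s['tool_pos']-[P[0],P[1],0])-AO)@RA,s['width'],s['force'],s['ft_torque'],s['qpos'].round(2))
```

```text
[0.58659798 0.25224133 8.1013921 ] 0.24372212918283276 [ 4.47251147 -2.00559454 -7.15377927] [-0.37296497  0.17244404 -0.21704569] [-0.01 -0.07  2.29  0.17  0.4   1.31]
```

Emit:
send_rows --delta_rot '[[0,0,-7],[0,0,-7],[0,0,-7],[0,0,-7],[0,0,-7],[0,0,-7],[0,0,-7],[0,0,-7],[0,0,-7],[0,0,0]]' --translation '[[0,0,0],[0,0,0],[0,0,0],[0,0,0],[0,0,0],[0,0,0],[0,0,0],[0,0,0],[0,0,0],[0,0,0]]' --fingers '[1,1,1,1,1,1,1,1,1,1]'

```text
time_s: 22.28
tool_pos: [586.6, 45.5, 114.2]
ee_rot: [0.791, 0.556, 0.228, 0.12]
force: [0.7, 7.1, -4.6]
width: 0.244
```

```bash
cat >> h.py <<'E'
def kn():
    s=get_state();Q=R.from_quat(s['ee_rot'])
    print(s['time_s'],'amm',((R.from_euler('z',P[2]).inv().apply(s['tool_pos']-[P[0],P[1],0])-AO)@RA).round(1),'turn',np.degrees((KN.inv()*Q).as_rotvec()).round(1),'tz',(Q.inv().apply(s['ft_torque'])).round(3),'F',Q.inv().apply(s['force']).round(1),'w',round(s['width'],3),s['qpos'].round(2))
def pointer():
    """angle (rad) of red pixels about the dial, rectified, from both cameras"""
    for n in('scene','top'):
        c=cam(n); g=np.arange(-40,40.1,.5); X,Y=np.meshgrid(g,g)
        uv=proj(c,W(P,A2T(np.c_[X.ravel(),Y.ravel(),np.full(X.size,7.)]))).astype(np.float32)
        im=cv2.remap(c['pixels'],uv[:,0].reshape(X.shape),uv[:,1].reshape(X.shape),cv2.INTER_LINEAR).astype(int)
        r=np.hypot(X,Y); m=(im[:,:,0]>im[:,:,1]+45)&(im[:,:,0]>im[:,:,2]+45)&(r>13)&(r<30)
        if m.sum()<10: print(n,'few',m.sum()); continue
        a=np.arctan2(Y[m],X[m]); # from up the slope, + = left (anticlockwise)
        print(n,m.sum(),'angle from zero',(np.radians(120)-np.median(a)).round(3),'spread',a.std().round(2))
E
python3 -c "
from h import *
kn();pointer()"
```

```text
22.2833 amm [-0.7  2.1  8.1] turn [  0.4   0.1 -63.5] tz [0.866 0.793 0.007] F [ 5.8 -4.   4.8] w 0.244 [-0.   -0.07  2.29  0.17  0.4   0.2 ]
scene 165 angle from zero 0.468 spread 0.09
top 366 angle from zero 0.368 spread 0.08
```

Emit:
send_rows --delta_rot '[[0,0,-7],[0,0,-7],[0,0,-7],[0,0,0],[0,0,0]]' --translation '[[0,0,0],[0,0,0],[0,0,0],[0,0,0],[0,0,0]]' --fingers '[1,1,1,1,1]'

```text
time_s: 22.8
tool_pos: [585.9, 45.7, 113.7]
ee_rot: [0.678, 0.689, 0.202, 0.158]
force: [-3.2, 7.6, -3.2]
width: 0.246
```

```bash
python3 -c "
from h import *
kn();pointer()"
```

```text
22.8 amm [-1.5  2.4  8.1] turn [  0.5   0.1 -84.2] tz [ 0.765  1.194 -0.053] F [ 7.5 -4.4  1.7] w 0.246 [-0.   -0.07  2.29  0.17  0.41 -0.16]
scene 77 angle from zero 0.127 spread 0.06
top 123 angle from zero 0.022 spread 0.06
```

Emit:
send_rows --delta_rot '[[0,0,-3],[0,0,-3],[0,0,0],[0,0,0]]' --translation '[[0,0,0],[0,0,0],[0,0,0],[0,0,0]]' --fingers '[1,1,1,1]'

```text
time_s: 23.23
tool_pos: [585.8, 45.3, 113.6]
ee_rot: [0.641, 0.723, 0.194, 0.169]
force: [-3.6, 5.5, -2.3]
width: 0.246
```

```bash
python3 -c "
from h import *
kn();pointer()"
```

```text
23.2333 amm [-1.7  2.   8. ] turn [  0.5   0.1 -90.2] tz [ 0.863  0.951 -0.01 ] F [ 5.9 -3.7  0.6] w 0.246 [-0.   -0.07  2.29  0.17  0.41 -0.26]
scene 42 angle from zero 0.083 spread 0.05
top 36 angle from zero -0.038 spread 0.04
```

Emit:
send_rows --delta_rot '[[0,0,-4],[0,0,-4],[0,0,-4],[0,0,0],[0,0,0]]' --translation '[[0,0,0],[0,0,0],[0,0,0],[0,0,0],[0,0,0]]' --fingers '[1,1,1,1,1]'

```text
time_s: 23.75
tool_pos: [585.8, 44.4, 113.5]
ee_rot: [0.563, 0.786, 0.175, 0.188]
force: [-5.2, 0.4, -1.9]
width: 0.246
```

```bash
python3 -c "
from h import *
kn();pointer()"
```

```text
23.75 amm [-1.9  1.1  8. ] turn [ 5.000e-01  1.000e-01 -1.021e+02] tz [1.135 0.5   0.01 ] F [ 2.1 -5.  -0.9] w 0.246 [-0.01 -0.07  2.29  0.17  0.41 -0.47]
scene 51 angle from zero 0.095 spread 0.05
top few 0
```

Emit:
send_rows --delta_rot '[[0,0,0],[0,0,0],[0,0,0],[0,0,0],[0,0,0],[0,0,0],[0,0,0],[0,0,0]]' --translation '[[0,0,0],[0,0,0],[0,0,0],[0,0,-0.015],[0,0,-0.02],[0,0,-0.025],[0,0,-0.025],[0,0,0]]' --fingers '[0.1,0.1,0.1,0.1,0.1,0.1,0.1,0.1]'

```text
time_s: 24.52
tool_pos: [548.7, 38.4, 195.6]
ee_rot: [0.561, 0.784, 0.178, 0.195]
force: [2.0, -0.3, 0.7]
width: 0.447
```

```bash
python3 -c "
from h import *
kn();pointer()"
```

```text
24.5167 amm [ 6.7 -0.5 97.9] turn [  -0.4    0.6 -102.2] tz [ 0.184 -0.007 -0.024] F [-0.9  1.9  0.5] w 0.447 [-0.02 -0.27  2.29  0.13  0.59 -0.44]
scene 51 angle from zero 0.091 spread 0.05
top few 0
```

Run:
```python
from h import *
a=cam('scene');b=cam('top')
def prof(c,pix,lab):
    th=np.radians(np.arange(60,190,3)); r=np.arange(13,34,1.); Rr,Th=np.meshgrid(r,th)
    uv=proj(c,W(P,A2T(np.c_[(Rr*np.cos(Th)).ravel(),(Rr*np.sin(Th)).ravel(),np.full(Rr.size,7.)]))).astype(np.float32)
    im=cv2.remap(pix,uv[:,0].reshape(Rr.shape),uv[:,1].reshape(Rr.shape),cv2.INTER_LINEAR).astype(int)
    v=(im[:,:,0]-(im[:,:,1]+im[:,:,2])/2).mean(1).round().astype(int); br=im.mean((1,2)).round().astype(int)
    print(lab,'peak',np.degrees(th[v.argmax()]));print(list(zip(np.degrees(th).round().astype(int).tolist(),v.tolist(),br.tolist())) if lab in('sn','tn') else '')
rd=lambda f:cv2.imread('pics/'+f)[:,:,::-1].copy()
def peak0(c,pix,lab):
    th=np.radians(np.arange(-60,120,2)); r=np.arange(13,30,1.); Rr,Th=np.meshgrid(r,th)
    uv=proj(c,W(P,A2T(np.c_[(Rr*np.cos(Th)).ravel(),(Rr*np.sin(Th)).ravel(),np.full(Rr.size,7.)]))).astype(np.float32)
    im=cv2.remap(pix,uv[:,0].reshape(Rr.shape),uv[:,1].reshape(Rr.shape),cv2.INTER_LINEAR).astype(int)
    v=(im[:,:,0]-(im[:,:,1]+im[:,:,2])/2).mean(1); print(lab,np.degrees(th[v.argmax()]).round(),v.max())
peak0(a,rd('s0.png'),'s0');peak0(b,rd('t0.png'),'t0')
prof(a,a['pixels'],'sn');prof(b,b['pixels'],'tn')
```

```text
s0 36.0 4.676470588235294
t0 34.0 30.676470588235293
sn peak 117.0
[(60, -3, 176), (63, -3, 176), (66, -3, 176), (69, -3, 176), (72, -3, 176), (75, -3, 177), (78, -3, 176), (81, -3, 176), (84, -2, 176), (87, -1, 175), (90, 0, 174), (93, 2, 172), (96, 6, 170), (99, 10, 167), (102, 16, 164), (105, 22, 160), (108, 28, 156), (111, 35, 153), (114, 39, 152), (117, 41, 151), (120, 38, 153), (123, 34, 154), (126, 28, 157), (129, 22, 159), (132, 16, 161), (135, 11, 163), (138, 7, 162), (141, 3, 162), (144, -1, 161), (147, -2, 158), (150, -2, 155), (153, -3, 152), (156, -3, 147), (159, -3, 141), (162, -3, 133), (165, -3, 123), (168, -3, 112), (171, -3, 99), (174, -4, 86), (177, -4, 74), (180, -4, 68), (183, -4, 67), (186, -4, 67), (189, -4, 67)]
tn peak 59.99999999999999
[(60, 3, 131), (63, 3, 131), (66, 3, 131), (69, 3, 131), (72, 2, 131), (75, 2, 130), (78, 2, 130), (81, 2, 128), (84, 2, 124), (87, 2, 120), (90, 2, 109), (93, 2, 94), (96, 1, 73), (99, 0, 54), (102, -1, 42), (105, -2, 39), (108, -2, 41), (111, -2, 46), (114, -2, 50), (117, -2, 52), (120, -2, 52), (123, -2, 52), (126, -2, 52), (129, -2, 51), (132, -2, 49), (135, -2, 47), (138, -2, 45), (141, -1, 43), (144, -2, 41), (147, -1, 37), (150, -1, 34), (153, -1, 30), (156, -1, 25), (159, -1, 20), (162, -1, 17), (165, -1, 15), (168, -1, 14), (171, -1, 13), (174, -1, 15), (177, -1, 17), (180, 0, 29), (183, 0, 42), (186, 0, 60), (189, 0, 79)]
```

```bash
cat >> h.py <<'E'
H=np.array([56,0,9.])
def cc(t,d=88,press=2): 
    n=31+abs(11*np.sin(t-.52))-press
    return H+[-d*np.cos(t)+n*np.sin(t),0,d*np.sin(t)+n*np.cos(t)]
E
python3 - <<'E'
from h import *
V=ori(yaw,0,0)
S=W(P,A2T(cc(1.9,press=-25)))[0]; print(S, [W(P,A2T(cc(t)))[0].round(0).tolist() for t in(1.9,1.5,1,.5,0)])
st=get_state();q=R.from_quat(st['ee_rot'])
mid=q*R.from_rotvec((q.inv()*V).as_rotvec()*.5)
go([((545,38,310),mid),((S[0],S[1],315),V),(S,V)],[6,7,4])
E
```

```text
[683.39775961  54.59900194 242.54075808] [[657.0, 52.0, 237.0], [618.0, 47.0, 238.0], [573.0, 42.0, 214.0], [547.0, 39.0, 170.0], [542.0, 38.0, 129.0]]
6 norm 20.2 rot [[1.71, 2.09, -6.32]] 
  [[-0.0021, 0.0097, -0.0176], [-0.0025, 0.0089, -0.018], [-0.0028, 0.0081, -0.0183], [-0.0029, 0.0072, -0.0187], [-0.003, 0.0063, -0.019], [-0.003, 0.0054, -0.0193]]
7 norm 19.9 rot [[1.47, 1.79, -5.42]] 
  [[-0.0153, 0.0119, 0.0044], [-0.0165, 0.0105, 0.0037], [-0.0175, 0.009, 0.0029], [-0.0184, 0.0074, 0.0021], [-0.0191, 0.0056, 0.0013], [-0.0195, 0.0038, 0.0006], [-0.0198, 0.002, -0.0001]]
4 norm 18.1 rot [[0.0, 0.0, -0.0]] 
  [[0.0, -0.0, 0.0181]]
```

Emit:
send_rows --delta_rot '[[1.71,2.09,-6.32],[1.71,2.09,-6.32],[1.71,2.09,-6.32],[1.71,2.09,-6.32],[1.71,2.09,-6.32],[1.71,2.09,-6.32]]' --translation '[[-0.0021,0.0097,-0.0176],[-0.0025,0.0089,-0.018],[-0.0028,0.0081,-0.0183],[-0.0029,0.0072,-0.0187],[-0.003,0.0063,-0.019],[-0.003,0.0054,-0.0193]]' --fingers '[1,1,1,1,1,1]'

```text
time_s: 25.22
tool_pos: [544.7, 37.6, 309.4]
ee_rot: [0.267, 0.954, 0.093, 0.1]
force: [-0.1, -0.8, 0.3]
width: 0.0
```

Emit:
send_rows --delta_rot '[[1.47,1.79,-5.42],[1.47,1.79,-5.42],[1.47,1.79,-5.42],[1.47,1.79,-5.42],[1.47,1.79,-5.42],[1.47,1.79,-5.42],[1.47,1.79,-5.42],[0,0,0]]' --translation '[[-0.0153,0.0119,0.0044],[-0.0165,0.0105,0.0037],[-0.0175,0.009,0.0029],[-0.0184,0.0074,0.0021],[-0.0191,0.0056,0.0013],[-0.0195,0.0038,0.0006],[-0.0198,0.002,0],[0,0,0]]' --fingers '[1,1,1,1,1,1,1,1]'

```text
time_s: 25.88
tool_pos: [686.6, 56.1, 310.1]
ee_rot: [-0.06, 0.998, -0.0, -0.002]
force: [-0.1, 0.1, -1.3]
width: -0.002
```

Run:
```python
from h import *
V=ori(yaw,0,0);s=get_state();print(s['tool_pos'],s['qpos'].round(2),s['width'])
S=W(P,A2T(cc(1.9,press=-25)))[0]
e=go([(S,V)],[4])
ts=np.arange(1.9,-.01,-.1); pts=np.vstack([S,W(P,A2T([cc(t) for t in ts]))])
r=(V.inv().apply(np.diff(pts,axis=0))/1000).round(4).tolist(); print(r[0]);print(r[1:10]);print(r[10:])
c=cam('top');pointer()
```

```text
[686.56549712  56.05763756 310.05502986] [ 0.05  0.26  1.47 -0.    1.42 -1.65] -0.0021549051397864193
4 norm 16.9 rot [[0.0, -0.07, 0.08]] 
  [[0.0007, -0.0003, 0.0169]]
[0.0265, 0.0, 0.0052]
[[0.0097, 0.0, -0.0017], [0.01, 0.0, -0.0006], [0.01, -0.0, 0.0005], [0.01, -0.0, 0.0016], [0.0098, 0.0, 0.0027], [0.0095, -0.0, 0.0037], [0.0091, -0.0, 0.0048], [0.0085, -0.0, 0.0058], [0.0079, 0.0, 0.0067]]
[[0.0071, -0.0, 0.0075], [0.0062, -0.0, 0.0083], [0.0053, 0.0, 0.0089], [0.0043, -0.0, 0.0094], [0.0032, 0.0, 0.0094], [0.0024, -0.0, 0.0079], [0.0017, 0.0, 0.0081], [0.001, 0.0, 0.0083], [0.0002, -0.0, 0.0084], [-0.0005, -0.0, 0.0085]]
scene 70 angle from zero 0.083 spread 0.06
top few 0
```

Emit:
send_rows --delta_rot '[[0,0,0],[0,0,0],[0,0,0],[0,0,0],[0,0,0],[0,0,0],[0,0,0]]' --translation '[[0.0007,0,0.0169],[0.0007,0,0.0169],[0.0007,0,0.0169],[0.0007,0,0.0169],[0,0,0],[0.013,0,0.0026],[0.0135,0,0.0026]]' --fingers '[1,1,1,1,1,1,1]'

```text
time_s: 26.62
tool_pos: [653.4, 50.9, 243.0]
ee_rot: [-0.057, 0.998, 0.0, 0.0]
force: [0.1, 0.3, -0.4]
width: -0.002
```

Emit:
send_rows --delta_rot '[[0,0,0],[0,0,0],[0,0,0],[0,0,0],[0,0,0],[0,0,0],[0,0,0],[0,0,0],[0,0,0]]' --translation '[[0.0097,0,-0.0017],[0.01,0,-0.0006],[0.01,0,0.0005],[0.01,0,0.0016],[0.0098,0,0.0027],[0.0095,0,0.0037],[0.0091,0,0.0048],[0.0085,0,0.0058],[0.0079,0,0.0067]]' --fingers '[1,1,1,1,1,1,1,1,1]'

```text
time_s: 27.37
tool_pos: [569.0, 41.3, 218.4]
ee_rot: [-0.058, 0.998, -0.0, -0.0]
force: [-0.1, -0.1, 0.3]
width: -0.002
```

Emit:
send_rows --delta_rot '[[0,0,0],[0,0,0],[0,0,0],[0,0,0],[0,0,0],[0,0,0],[0,0,0]]' --translation '[[0.0071,0,0.0075],[0.0062,0,0.0083],[0.0053,0,0.0089],[0.0043,0,0.0094],[0.0032,0,0.0094],[0.0024,0,0.0079],[0.0017,0,0.0081]]' --fingers '[1,1,1,1,1,1,1]'

```text
time_s: 27.95
tool_pos: [539.4, 38.0, 158.2]
ee_rot: [-0.058, 0.998, 0.0, -0.0]
force: [-1.0, 0.2, 0.8]
width: -0.001
```

```bash
cat >> h.py <<'E'
def coverang():
    """fit angle by orange notch pixels in both cameras"""
    for n in('scene','top'):
        c=cam(n);p=c['pixels'].astype(int)
        best=[]
        for t in np.arange(-.05,2.3,.05):
            L=np.array([[-110,y,z] for y,z in [(k,5.5) for k in np.arange(-12,12.1,1)]]); co,si=np.cos(t),np.sin(t)
            w=np.c_[56+co*L[:,0]+si*L[:,2],L[:,1],9-si*L[:,0]+co*L[:,2]]
            uv=proj(c,W(P,A2T(w))).astype(np.float32)
            v=cv2.remap(c['pixels'],uv[:,:1],uv[:,1:],cv2.INTER_LINEAR).astype(int)[:,0]
            best.append(((v[:,0]-v[:,2]).mean().round(0),round(t,2),(v[:,0]-v[:,1]).mean().round(0)))
        print(n,sorted(best,key=lambda b:-b[2])[:4])
E
python3 - <<'E'
from h import *
kn();coverang()
E
```

```text
27.95 amm [-20.1   0.1  70.1] turn [-46.7  -0.  173.8] tz [-0.026  0.137 -0.005] F [ 1.   0.3 -0.8] w -0.001 [ 0.02  0.07  1.97  0.    1.11 -1.66]
scene [(np.float64(58.0), np.float64(0.3), np.float64(29.0)), (np.float64(56.0), np.float64(1.5), np.float64(27.0)), (np.float64(46.0), np.float64(0.35), np.float64(26.0)), (np.float64(54.0), np.float64(0.2), np.float64(25.0))]
top [(np.float64(1.0), np.float64(0.3), np.float64(-2.0)), (np.float64(1.0), np.float64(0.35), np.float64(-2.0)), (np.float64(1.0), np.float64(0.4), np.float64(-2.0)), (np.float64(1.0), np.float64(0.25), np.float64(-3.0))]
```

Emit:
send_rows --delta_rot '[[0,0,0],[0,0,0],[0,0,0],[0,0,0],[0,0,0]]' --translation '[[0.001,0,0.0083],[0.0002,0,0.0084],[-0.0005,0,0.0065],[0,0,0],[0,0,0]]' --fingers '[1,1,1,1,1]'

```text
time_s: 28.47
tool_pos: [539.0, 37.9, 135.5]
ee_rot: [-0.058, 0.998, 0.0, -0.001]
force: [0.1, -0.1, -0.4]
width: 0.001
```

Run:
```python
from h import *
kn();coverang()
```

```text
28.4667 amm [-31.7   0.   50.6] turn [-46.7  -0.  173.8] tz [ 0.013 -0.009  0.021] F [-0.1 -0.1  0.4] w 0.001 [ 0.02  0.09  1.99  0.    1.06 -1.66]
scene [(np.float64(84.0), np.float64(1.8), np.float64(44.0)), (np.float64(85.0), np.float64(1.75), np.float64(43.0)), (np.float64(70.0), np.float64(1.7), np.float64(36.0)), (np.float64(68.0), np.float64(1.85), np.float64(34.0))]
top [(np.float64(4.0), np.float64(2.05), np.float64(-3.0)), (np.float64(4.0), np.float64(2.1), np.float64(-3.0)), (np.float64(-4.0), np.float64(2.15), np.float64(-4.0)), (np.float64(-4.0), np.float64(2.2), np.float64(-4.0))]
```

Emit:
send_rows --delta_rot '[[0,0,0],[0,0,0],[0,0,0]]' --translation '[[0,0,0.002],[0,0,0],[0,0,0]]' --fingers '[1,1,1]'

```text
time_s: 28.82
tool_pos: [539.4, 37.9, 134.4]
ee_rot: [-0.058, 0.998, 0.0, 0.0]
force: [-0.8, 0.7, 0.2]
width: 0.002
```

Run:
```python
from h import *
c=cam('scene');p=c['pixels'];s0=cv2.imread('pics/s0.png')[:,:,::-1].copy()
def notch(t):
    co,si=np.cos(t),np.sin(t); x,z=-110,5.5
    return proj(c,W(P,A2T([[56+co*x+si*z,y,9-si*x+co*z] for y in(-13,0,13)])))
def sat(im):
    h=cv2.cvtColor(np.ascontiguousarray(im),cv2.COLOR_RGB2HSV); return h
for t in(0,.05,.1,.2,1.7,1.8,1.9):
    n=notch(t); print(t,n.round(0).tolist())
for lab,im in(('s0',s0),('now',p)):
    h=sat(im)[160:240,215:320]; m=(h[:,:,1]>130)&(h[:,:,0]<25)&(h[:,:,2]>120)
    ys,xs=np.nonzero(m); nn,l,st,ce=cv2.connectedComponentsWithStats(m.astype(np.uint8))
    print(lab,[(st[i].tolist(),(ce[i]+[215,160]).round(0).tolist()) for i in range(1,nn)][:12])
d=np.abs(p.astype(int)-s0).sum(2)[160:245,200:320]; print('diff rows: ')
for y in range(0,85,6): print(160+y,''.join('#' if d[y,x]>90 else '+' if d[y,x]>40 else '.' for x in range(0,120,2)))
```

```text
0 [[279.0, 198.0], [283.0, 200.0], [287.0, 202.0]]
0.05 [[280.0, 196.0], [284.0, 198.0], [288.0, 200.0]]
0.1 [[280.0, 194.0], [284.0, 196.0], [288.0, 198.0]]
0.2 [[281.0, 191.0], [285.0, 193.0], [289.0, 195.0]]
1.7 [[269.0, 176.0], [273.0, 178.0], [278.0, 180.0]]
1.8 [[266.0, 178.0], [271.0, 180.0], [276.0, 183.0]]
1.9 [[264.0, 180.0], [269.0, 183.0], [273.0, 185.0]]
s0 [([31, 15, 2, 3, 6], [246.0, 176.0]), ([21, 19, 5, 8, 26], [238.0, 183.0])]
now [([31, 15, 2, 3, 6], [246.0, 176.0]), ([21, 19, 5, 8, 27], [238.0, 183.0])]
diff rows: 
160 +.................######+.......###################.##....##
166 ...............+###..............##################+..######
172 ..........+##................+#######+######################
178 .......#..........+......+##########.#######################
184 .................................+#+###.###############+....
190 .....++#.....................#+.+..+....#########...........
196 +#####+.....####+........####.......##+.##.....++#+.........
202 #####################...........++++..+#+.+#+...............
208 #########################................++.+..###..........
214 +###########################.+.......++.....................
220 ......###########+................##.........#######........
226 ......................................+###########..........
232 ..........................................+######...........
238 ..........................................####++............
244 .........................................###++..............
```

Emit:
send_rows --delta_rot '[[0,0,0],[0,0,0],[0,0,0],[0,0,0]]' --translation '[[0,0,0.002],[0,0,0.002],[0,0,0],[0,0,0]]' --fingers '[1,1,1,1]'

```text
time_s: 29.2
tool_pos: [539.1, 37.9, 129.9]
ee_rot: [-0.058, 0.998, 0.0, -0.0]
force: [0.3, 0.4, 0.1]
width: -0.001
```

Emit:
send_rows --delta_rot '[[0,0,0],[0,0,0],[0,0,0],[0,0,0]]' --translation '[[0,0,0.002],[0,0,0.001],[0,0,0],[0,0,0]]' --fingers '[1,1,1,1]'

```text
time_s: 29.53
tool_pos: [539.5, 37.9, 127.8]
ee_rot: [-0.058, 0.998, -0.0, 0.0]
force: [-1.7, 0.7, 4.0]
width: 0.002
```

Run:
```python
from h import *
kn()
```

```text
29.5333 amm [-35.1  -0.   43.7] turn [-46.5  -0.  173.8] tz [0.012 0.185 0.001] F [ 1.6  0.9 -4. ] w 0.002 [ 0.02  0.1   2.    0.    1.05 -1.66]
```

Emit:
send_rows --delta_rot '[[0,0,0],[0,0,0],[0,0,0],[0,0,0]]' --translation '[[0,0,0.0015],[0,0,0],[0,0,0],[0,0,0]]' --fingers '[1,1,1,1]'

```text
time_s: 29.87
tool_pos: [539.6, 37.9, 127.5]
ee_rot: [-0.058, 0.998, -0.0, 0.0]
force: [-5.0, -0.4, 11.4]
width: -0.002
```

Emit:
send_rows --delta_rot '[[0,0,0],[0,0,0],[0,0,0],[0,0,0],[0,0,0],[0,0,0],[0,0,0],[0,0,0],[0,0,0],[0,0,0]]' --translation '[[0,0,-0.005],[0,0,-0.02],[0,0,-0.04],[0,0,-0.04],[0,0.04,-0.01],[0,0.041,0],[0,0.041,0],[0,0.041,0],[0,0.041,0],[0,0,0]]' --fingers '[1,1,1,1,1,1,1,1,1,1]'

```text
time_s: 30.7
tool_pos: [514.3, 247.0, 240.5]
ee_rot: [-0.061, 0.998, 0.002, -0.0]
force: [0.1, 0.3, -0.3]
width: -0.001
```

Emit:
send_rows --delta_rot '[[0,0,0],[0,0,0],[0,0,0],[0,0,0],[0,0,0],[0,0,0],[0,0,0]]' --translation '[[0,0.041,0],[0,0.041,0],[0,0.041,0],[0,0.041,0],[0,0.041,0],[0,0,0],[0,0,0]]' --fingers '[1,1,1,1,1,1,1]'

```text
time_s: 31.28
tool_pos: [491.1, 445.8, 239.5]
ee_rot: [-0.06, 0.998, -0.0, -0.0]
force: [1.0, -1.0, -0.6]
width: 0.002
```

Run:
```python
from h import *
s=get_state();print(s['tool_pos'],s['time_s']);pointer()
T=cam('top');S=cam('scene')
rd=lambda f:cv2.imread('pics/'+f)[:,:,::-1].copy()
for n,c,f in(('top',T,'t0.png'),('scene',S,'s0.png')):
    ref=rd(f); 
    for t in(0,.05,.1,.2,.4):
        co,si=np.cos(t),np.sin(t)
        w=[[56-110*co+si*z,y,9+110*si+co*z] for z in(4,5.5,7) for y in np.arange(-12,13,2)]
        uv=proj(c,W(P,A2T(w))).astype(np.float32)
        g=lambda im:(lambda v:(v[:,0,0]-v[:,0,2]).mean().round(1))(cv2.remap(im,uv[:,:1],uv[:,1:],cv2.INTER_LINEAR).astype(int))
        print(n,t,'ref',g(ref),'now',g(c['pixels']))
    d=np.abs(c['pixels'].astype(int)-ref).sum(2)
    # difference around notch window
    u=proj(c,W(P,A2T([-54,0,14])))[0].round().astype(int); print('diff notch win',d[u[1]-3:u[1]+4,u[0]-6:u[0]+7].mean().round(1),'median img',np.median(d))
# screwdriver handle and loose things in top
p=T['pixels'].astype(int);m=((p[:,:,2]>p[:,:,0]+60)&(p[:,:,2]>90)).astype(np.uint8)
n,l,st,ce=cv2.connectedComponentsWithStats(m)
print([(st[i][4],back(T,[ce[i]],11)[0].round().tolist()) for i in range(1,n) if st[i][4]>20])
r=rd('t0.png'); 
for k,(x,y,w,h) in dict(tape=(308,130,30,32),spray=(355,132,36,32),bin=(84,198,60,68)).items():
    print(k,np.abs(p-r).sum(2)[y:y+h,x:x+w].mean().round(1))
```

```text
[491.12626047 445.75835819 239.50824206] 31.2833
scene few 0
top few 0
top 0 ref 16.8 now 17.1
top 0.05 ref 7.4 now 7.5
top 0.1 ref -4.5 now -4.5
top 0.2 ref -18.3 now -18.2
top 0.4 ref -21.5 now -21.9
diff notch win 5.5 median img 6.0
scene 0 ref 48.2 now 51.3
scene 0.05 ref 6.4 now 6.1
scene 0.1 ref -11.7 now -12.6
scene 0.2 ref 5.8 now 0.8
scene 0.4 ref 101.2 now 80.5
diff notch win 11.7 median img 4.0
[(np.int32(188), [465.0, 356.0, 11.0]), (np.int32(109), [490.0, -455.0, 11.0]), (np.int32(114), [418.0, -201.0, 11.0])]
tape 17.4
spray 5.7
bin 9.6
```

Run:
```python
from h import *
T=cam('top');S=cam('scene')
rd=lambda f:cv2.imread('pics/'+f)[:,:,::-1].copy()
th=np.radians(np.arange(-130,240,2)); r=np.arange(14,29,1.); Rr,Th=np.meshgrid(r,th)
def pk(c,pix):
    uv=proj(c,W(P,A2T(np.c_[(Rr*np.cos(Th)).ravel(),(Rr*np.sin(Th)).ravel(),np.full(Rr.size,7.)]))).astype(np.float32)
    im=cv2.remap(pix,uv[:,0].reshape(Rr.shape),uv[:,1].reshape(Rr.shape),cv2.INTER_LINEAR).astype(float)
    v=(im[:,:,0]-(im[:,:,1]+im[:,:,2])/2).mean(1); b=v-np.median(v); i=b.argmax(); j=slice(max(i-8,0),i+9); w=b[j].clip(0)
    return np.degrees((th[j]*w).sum()/w.sum()).round(1), b.max().round(1)
print('top',pk(T,T['pixels']),'before',pk(T,rd('t0.png')),'scene',pk(S,S['pixels']),'before',pk(S,rd('s0.png')))
a=cv2.cvtColor(rd('t0.png'),cv2.COLOR_RGB2GRAY);b=cv2.cvtColor(T['pixels'],cv2.COLOR_RGB2GRAY)
x,y,w,h=312,133,22,24
q=cv2.matchTemplate(b[y-8:y+h+8,x-8:x+w+8],a[y:y+h,x:x+w],cv2.TM_CCOEFF_NORMED);print('tape shift px',np.array(cv2.minMaxLoc(q)[3])-8,q.max())
```

```text
top (np.float64(121.5), np.float64(32.9)) before (np.float64(33.5), np.float64(37.7)) scene (np.float64(120.2), np.float64(20.8)) before (np.float64(36.0), np.float64(20.2))
tape shift px [0 0] 0.94232106
```

```bash
python3 -c "
from workcell import *
print(hand_in()); print(get_state()['time_s'])"
```

```text
the job is handed in; nothing more can be done
None
the job is handed in; nothing more can be done
```

I finished the job and handed it in after about 31 s of the 72 s allowed; no verdict was reported.

**What I did:**
- Picked up the screwdriver nearest the base and put its blade in the slot.
- Levered the cover to about 0.4 rad, confirmed in a picture, then pushed it to about 1.85 rad with the blade.
- Laid the screwdriver on the bench and turned the knob anticlockwise until the pointer stopped.
- Closed the cover with the shut fingertips, pressing at most about 12 N, and moved the arm clear.

**Last checks:**
- **Pointer:** it reads 120 to 121.5° in the two cameras, against 120° for the zero stop. It started at 34 to 36°.
- **Cover:** the slot edge looks the same as in the first pictures, so the cover is shut.
- **Screwdriver:** it lies on the bench near (418, -201) mm, measured at the handle. I judged that it lies flat from its release height, not by measuring the blade tip.
- **Loose things:** the tape has not moved, and the areas around the spray can and bin show almost no change.

**What disagreed or failed:**
- **First grasp:** it missed. A touch test on the bench put the shut fingertips at the reported TCP, not 19 mm ahead of it as stated, so I worked from that.
- **Knob stop:** the wrist moment never showed a clear rise at the stop. I judged it from the pointer no longer moving while the hand kept turning.
- **Closing the cover:** one camera estimate of the cover angle, taken while the arm was in the way, wrongly read 1.8 rad. The contact force and the later pictures showed it shut.

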